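# Lay up a desk radio: drive out the stuck battery packs and close the battery cover

## Robot

A 6-joint arm with a two-finger parallel gripper is mounted at the origin on a cart in front of the work surface, level with it; the furniture and walls round the work are solid. World frame = base frame: x ahead of the robot, y to its left, z up, the work surface at z = 0. Lengths are in m, angles in rad, forces in N, time in s.
With the tool pointing down it reaches from about 0.35 to 0.975 m from the base axis. Payload 17.4 kg.
Tool frame: the origin (TCP) lies at the very end of the fingers, on their centre line; the grasp point (between the pads) lies 19 mm behind it (arm.grip_point_offset is the z of the grasp point in the tool frame, in m); z points along the fingers, y is the line along which they close (so a half turn about z gives the same grasp; the last joint's range is limited). The gripper opens to 85 mm and grips with 20 to 120 N. Pads are 22 mm wide; open, the fingers measure 114 mm over their backs; the gripper's body (76 mm by 85 mm) begins 54 mm behind the grasp point. The pads swing forward as they close: fully open they stand 13 mm farther back than shut.
Start: joints at [-0.038, 0.116, 1.442, -0, 1.584, -0.038], TCP at [0.675, -0, 0.231] pointing down, gripper open.
Joint ranges: [-2.83, 2.83], [-0.83, 2.19], [0.07, 2.5], [-1.14, 4.28], [0.01, 3], [-2.97, 2.97]. Speed limits (rad/s): [1.89, 1.89, 2.22, 3.14, 3.14, 3.14].

## Interface

Orientations are given as a rotation vector (axis times angle).
In Python, from rig import arm gives the robot as it stands.
- The arm moves only by the tool apply_moves, never from a script. Its argument "deltas" is a list of rows, each an object of numbers: "x", "y", "z": the shift along the world's x, y, z in m; "ax", "ay", "az": the turn, a rotation vector about the world's x, y, z in degrees; "hand": the opening, from -1 (shut) to 1 (fully open). In form: [{"x": .., "y": .., "z": .., "ax": .., "ay": .., "az": .., "hand": ..}, ...]. A call has 1 to 12 rows; each row shifts and turns the commanded pose from where the row before left it; what a row does not reach is not made up. A row lasts 1/10 s, in which the tool goes at most 50 mm and 8.59 degrees, less where a joint would pass 70% of its speed; a pose out of reach is approached as far as the arm can. A call with a gripper value outside its range is refused whole. The fingers move at their own pace and stop on an object; the grip force is fixed at half the most. Time passes only in rows, so rows that do not move let the fingers close. It gives the time, the measured TCP pose, the force, the opening and the grip force at its end, in the units of the state.
- arm.get_state(): the state, without advancing time (a new reading comes with each control period).
- arm.get_image(name): name is "scene" or "side" or "wrist"; returns the picture (480x640x3 uint8, blue, green, red); there is no depth.
- arm.calibration(name): a dict with "fx", "fy", "cx", "cy" (pixels), "pose" (4x4, takes a point from camera to world coordinates). Camera axes: x right, y down, z forward; pixel columns grow to the right and rows downward; lengths in m; the calibration is good to about 2 mm. The wrist camera is an equidistant fisheye: a pixel r from the principal point sees the ray r / f radians off the axis. A picture is of the moment at which its call begins: read the wrist's pose just before it. calibration takes no time and is no camera call; for the wrist camera it gives the pose at the moment of the call.
- arm.finish_job(): hands the job in; it is judged then, once.
The state is a dict: "time": time; "joint_positions": joint angles; "dq": joint speeds; "joint_torque": joint torques, N m; "ee_pos": TCP position; "ee_rot": TCP orientation; "wrist_force": force on the tool from outside, world axes, zero at the start; "ft_torque": the same for the moment, N m; "finger_gap": finger opening in m; "grip_force": force on a finger pad.
Only numpy, scipy, OpenCV 4.12 (cv2) and the standard library are available. Lean on these libraries where they do the work, as an engineer would, in place of code of your own. Each camera call takes 0.05 s, during which the arm holds its last target. There are 200 camera calls.

## Task

This desk radio is going into storage without its batteries. Turn its volume knob fully anticlockwise to off first; then, with the push rod through the small windows, drive every spent battery pack out of its sleeve through the open side, and lay the packs in the leather tray. Put the rod down flat on the desk and slide the battery cover down into its grooves over the empty sleeves until it is fully home; leave the ink bottle and the clip tin behind the radio where they stand.

Things in the scene. Friction and masses are not known exactly. Their poses are not given: they have to be found in the camera images.
- radio: white desk radio with wooden end cheeks, fixed, 208 (x) x 88 (y) x 66 (z) mm; origin on the desk under the middle of its case, whose faces are at y = -38 and +38 mm. Three sleeves 28 mm wide run right through it along its y axis, at x = -64, 0, +64 mm, floor z = 19 mm, roof z = 44.5 mm. At the +y face they are fully open: a pack pushed out there drops 19 mm to the desk
- window_a (a point): centre of the first sleeve's window in the radio's -y face (radio frame -64, -38, z 31 mm): 22 mm wide, 20 mm high opening in a 3 mm lip, orange dash under it. The rod goes in here along the radio's +y axis; a pack cannot come out here. Axes as the radio's
- window_b (a point): centre of the middle sleeve's window in the radio's -y face (radio frame 0, -38, z 31 mm): 22 mm wide, 20 mm high opening in a 3 mm lip, orange dash under it. The rod goes in here along the radio's +y axis; a pack cannot come out here. Axes as the radio's
- window_c (a point): centre of the third sleeve's window in the radio's -y face (radio frame 64, -38, z 31 mm): 22 mm wide, 20 mm high opening in a 3 mm lip, orange dash under it. The rod goes in here along the radio's +y axis; a pack cannot come out here. Axes as the radio's
- cover_home (a point): point on the radio (its frame: 0, 41.75, z 9 mm) where the cover's origin lies when the cover is fully home, on the sill; axes as the radio's. Grooves open at the top: 7.5 mm wide (radio y 38 to 45.5 mm), 196 mm long between the cheeks; outer flanges only at both ends (14 mm, to y = 50), with sloping lead-ins from z = 56 to 66 mm; black sill, top z = 9 mm, reaches out to y = 50 mm
- volume (a joint): volume knob on the radio's top: 0 = off, the anticlockwise end stop (seen from above); grows clockwise, to 4.7 rad at full volume; starts between 1.0 and 2.6 rad; stays where it is left; turns with about 0.03 N m
- volume_grip (a point): point on the knob's axis at the height to grip (radio frame 66, 3, z 85.5 mm). The grip is a bar 32 x 12 mm from z = 74.5 to 93.5 mm; this point's x axis lies along the bar, so at joint 0 the bar lies along the radio's x axis
- pack_a: spent battery pack, green with a black band, 26 (x) x 60 (y) x 24 (z) mm, 90 g, origin at the centre of its underside. Sits in the radio's first sleeve (behind window_a), axes as the radio's, its centre 1 to 5 mm to the -y side of mid-case, gripped by a sprung contact in the roof at mid-case: takes about 5 N to push. May be absent (sleeve empty)
- pack_b: spent battery pack, green with a black band, 26 (x) x 60 (y) x 24 (z) mm, 90 g, origin at the centre of its underside. Sits in the radio's middle sleeve (behind window_b), axes as the radio's, its centre 1 to 5 mm to the -y side of mid-case, gripped by a sprung contact in the roof at mid-case: takes about 5 N to push. May be absent (sleeve empty)
- pack_c: spent battery pack, green with a black band, 26 (x) x 60 (y) x 24 (z) mm, 90 g, origin at the centre of its underside. Sits in the radio's third sleeve (behind window_c), axes as the radio's, its centre 1 to 5 mm to the -y side of mid-case, gripped by a sprung contact in the roof at mid-case: takes about 5 N to push. May be absent (sleeve empty)
- push_rod: square hardwood push rod with orange ends, 240 (x) x 12 x 12 mm, 35 g, origin at the centre of its underside, x along its length; lies on the desk; both ends are alike
- cover: white battery cover: flat plate 188 (x) x 5 (y) x 56 (z) mm, origin at the centre of its lower edge; on its top edge a grey pull tab 50 mm long (x), 9 mm thick, z 56 to 84 mm, with a 14 mm thick bead on top up to z = 89 mm; 110 g, alike both ways round. Starts on edge in the phone stand's groove, with up to 0.1 rad of play
- phone_stand: wooden phone stand, fixed, 116 (x) x 66 (y) x 26 (z) mm, origin under its middle; groove 7 mm wide along its x axis, floor at z = 8 mm; the cover stands in it with its x axis along the groove
- tray: brown leather tray, 168 (x) x 300 (y) mm, loose, 0.42 kg, origin under its middle; floor 4 mm thick, rim 21 mm high and 5 to 7 mm thick, inside 154 x 290 mm
- ink_bottle: blue ink bottle with black cap, 48 x 48 x 56 mm, on the far side of the desk behind the radio; a bystander to leave alone; origin at the centre of its underside
- clip_tin: round tin, 68 mm across, 30 mm high, on the far side of the desk behind the radio; a bystander to leave alone; origin at the centre of its underside

How it is judged:
By the outcome, as a careful person would: the job done as asked, in the order asked, and still so for the second after the job is handed in, with the robot touching nothing.
Of pack_a, pack_b, pack_c only 2 to 3 are there at a start; the rules pass over those that are not, and their reading is None.
At some moment in a run one of push_rod, tray may be knocked a few centimetres aside while the robot is not near it.
Once in a run the grip may slacken for a moment while it holds something.
It also fails if it takes over 210 s, if anything falls off the work surface, if the arm or the gripper's body presses on something with over 40 N, if the wrist force passes 120 N, or if a joint passes its speed limit or range.

## Working session

There is one attempt and no reset: what is moved stays moved. The work goes in short steps, Python scripts to look and compute and a tool call to move; the robot and the scene stay as the last step left them, time stands still between calls to the robot, and variables do not carry over. Pictures are saved under pics/ and viewed, at most 14 in all, crops included, and the job is handed in when it is done.

Besides the shell and the picture viewer there is one more tool, called after "Call:" in YAML: its name, and indented under it one key for each argument. apply_moves: Moves the arm, as the interface text tells. Its arguments: {"type":"object","properties":{"deltas":{"type":"array"}},"required":["deltas"]}

```bash
ls; mkdir -p pics; cat > h.py <<'E'
import numpy as np, cv2
from scipy.spatial.transform import Rotation as R
from rig import arm
def snap(n,f):
    c=arm.calibration(n); im=arm.get_image(n); cv2.imwrite(f'pics/{f}.png',im); np.save(f'pics/{f}.npy',c['pose']); return im,c
def pt(n,uv,z,pose=None):
    c=arm.calibration(n); P=np.array(c['pose'] if pose is None else pose); u,v=uv
    x=(u-c['cx'])/c['fx']; y=(v-c['cy'])/c['fy']
    if n=='wrist':
        r=np.hypot(x,y); s=np.sin(r)/max(r,1e-9); d=np.array([x*s,y*s,np.cos(r)])
    else: d=np.array([x,y,1.])
    d=P[:3,:3]@d; o=P[:3,3]
    return np.round(o+d*(z-o[2])/d[2],4)
def proj(n,p,pose=None):
    c=arm.calibration(n); P=np.array(c['pose'] if pose is None else pose)
    q=P[:3,:3].T@(np.array(p)-P[:3,3])
    if n=='wrist':
        r=np.hypot(q[0],q[1]); t=np.arctan2(r,q[2]); k=t/max(r,1e-9); return np.round([c['cx']+c['fx']*q[0]*k,c['cy']+c['fy']*q[1]*k],1)
    return np.round([c['cx']+c['fx']*q[0]/q[2],c['cy']+c['fy']*q[1]/q[2]],1)
E
python3 - <<'E'
from h import *
for n in ['scene','side','wrist']:
    im,c=snap(n,n+'0'); print(n,c['fx'],c['cx'],c['cy'],np.round(c['pose'],3).tolist())
s=arm.get_state(); print(s['time'],s['ee_pos'],s['ee_rot'],s['finger_gap'],arm.grip_point_offset)
E
```

```text
pics
scene 605.4589572884671 316.91238442935725 237.11201403324227 [[0.86, -0.235, 0.452, 0.013], [-0.509, -0.437, 0.742, -1.07], [0.024, -0.868, -0.495, 0.742], [0.0, 0.0, 0.0, 1.0]]
side 495.11046842266865 315.4833266328604 232.07447317700712 [[-0.989, -0.055, 0.136, 0.454], [-0.147, 0.367, -0.919, 1.037], [0.001, -0.929, -0.371, 0.529], [0.0, 0.0, 0.0, 1.0]]
wrist 371.64829954431775 316.4574340222852 240.60371008658785 [[1.0, -0.0, 0.0, 0.675], [-0.0, -0.947, -0.32, 0.083], [0.001, 0.32, -0.947, 0.374], [0.0, 0.0, 0.0, 1.0]]
0.15 [ 6.74860233e-01 -3.47417943e-06  2.30739937e-01] [-2.22098633e+00 -2.22096264e+00  9.16601621e-04] 0.08554095022778044 -0.0187
```

View pics/scene0.png

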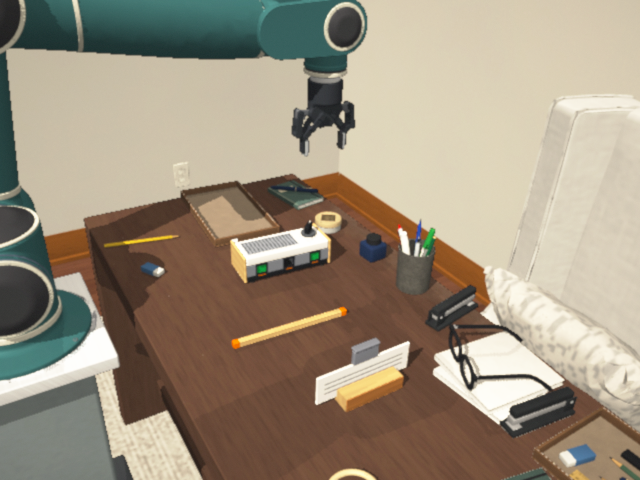

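View pics/side0.png

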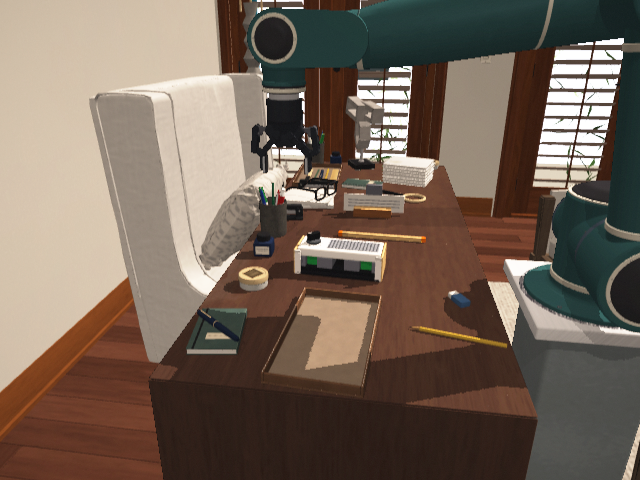

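View pics/wrist0.png

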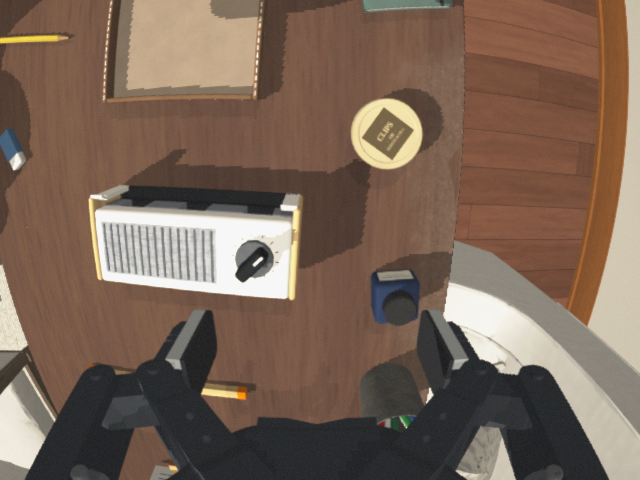

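The views show the radio left of centre in the wrist view (95..300, 185..300), with the knob at (254,262), the tray top left, the rod at (240,390), and the cover in its stand in the scene view at (365,375). I'll enlarge the parts that matter.

```bash
python3 - <<'E'
from h import *
w=cv2.imread('pics/wrist0.png'); s=cv2.imread('pics/scene0.png')
a=cv2.resize(w[175:305,85:310],None,fx=3.5,fy=3.0)[:, :800]
b=cv2.resize(s[220:290,225:340],None,fx=3.4,fy=3)[:210,:400]
c=cv2.resize(s[330:415,305:420],None,fx=3.4,fy=2.47)[:210,:400]
o=np.zeros((600,800,3),np.uint8); o[:390,:a.shape[1]]=a; o[390:390+b.shape[0],:b.shape[1]]=b; o[390:390+c.shape[0],400:400+c.shape[1]]=c
cv2.imwrite('pics/c1.png',o)
for uv in [(97,280),(292,297)]: print(pt('wrist',uv,.066))
print(pt('wrist',(254,262),.07), pt('wrist',(238,277),.0935),pt('wrist',(268,250),.0935))
print('rod',pt('scene',(236,343),.006),pt('scene',(345,311),.006))
E
```

```text
[ 0.4472 -0.0642  0.066 ]
[ 0.6525 -0.0765  0.066 ]
[ 0.6197 -0.0398  0.07  ] [ 0.6094 -0.044   0.0935] [ 0.6362 -0.0198  0.0935]
rod [ 0.348  -0.2409  0.006 ] [ 0.5811 -0.2557  0.006 ]
```

View pics/c1.png

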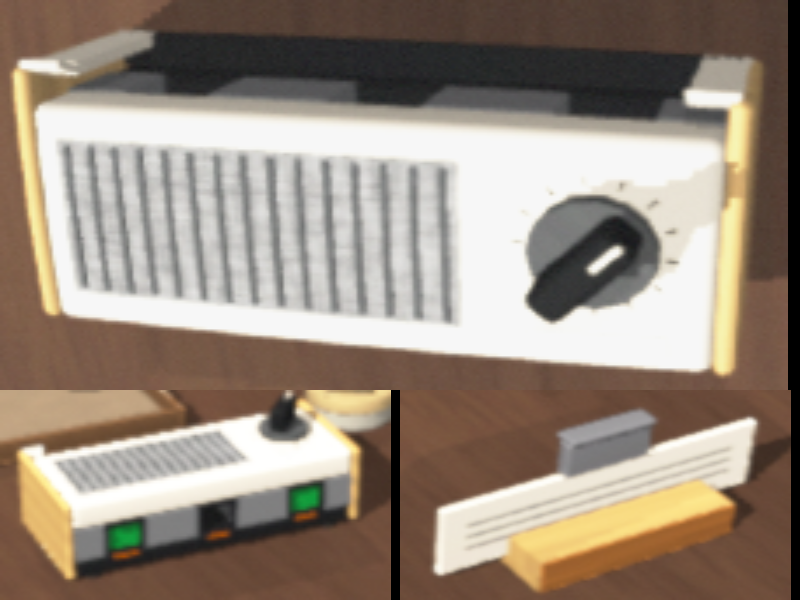

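Green shows in windows a and c and the middle window is dark, so pack_b is absent. Next is fitting the radio pose.

```bash
cat >> h.py <<'E'
def fit2(L,W):
    L=np.array(L,float);W=np.array(W,float)[:,:2]
    l=L-L.mean(0);w=W-W.mean(0)
    th=np.arctan2((l[:,0]*w[:,1]-l[:,1]*w[:,0]).sum(),(l*w).sum())
    c,s=np.cos(th),np.sin(th);M=np.array([[c,-s],[s,c]]);t=W.mean(0)-M@L.mean(0)
    return t,th,M,W-(L@M.T+t)
E
python3 - <<'E'
from h import *
P=np.load('pics/wrist0.npy')
uv=[(99.3,279),(292,299),(300,195.7),(90,198)]
t,th,M,r=fit2([(-.104,-.038),(.104,-.038),(.104,.05),(-.104,.05)],[pt('wrist',u,.066,P) for u in uv])
print(t,np.degrees(th),np.round(r*1000,1)); print('knob',t+M@[.066,.003])
b1=pt('wrist',(85+540/3.5,175+310/3),.0935,P);b2=pt('wrist',(85+630/3.5,175+222/3),.0935,P); print(b1,b2,(b1+b2)/2,np.degrees(np.arctan2(*(b2-b1)[[1,0]])))
s=M@[0,1]; 
for n,l in dict(a=(-.064,-.038),c=(.064,-.038),home=(0,.04175)).items(): print(n,t+M@l)
E
```

```text
[ 0.55505704 -0.03101657] -3.0377625111447983 [[ 1.4  0.6]
 [-4.5 -4.1]
 [-0.2  5.6]
 [ 3.2 -2. ]]
knob [ 0.62112328 -0.0315184 ]
[ 0.6104 -0.0452  0.0935] [ 0.6337 -0.0189  0.0935] [ 0.62205 -0.03205  0.0935 ] 48.46125387795417
a [ 0.48913319 -0.06557155]
c [ 0.61695333 -0.0723548 ]
home [0.55726954 0.01067476]
```

Call:
apply_moves:
  deltas:
    - {"x":-0.0265,"y":-0.016,"az":-8,"hand":0}
    - {"x":-0.027,"y":-0.016,"az":-8,"hand":0}
    - {"z":-0.03,"az":-8,"hand":0}
    - {"z":-0.03,"az":-8,"hand":0}
    - {"z":-0.02,"az":-8,"hand":0}
    - {"az":-1.5,"hand":0}
    - {"hand":0}

```text
invalid input at $.deltas[0]: expected keys x, y, z, ax, ay, az, hand
```

```bash
python3 - <<'E'
from h import *
im,c=snap('wrist','w1'); s=arm.get_state(); print(s['ee_pos'],s['finger_gap'],s['joint_positions'])
print(proj('wrist',[.622,-.032,.0935]),proj('wrist',s['ee_pos']))
E
```

```text
[ 6.74879143e-01 -3.89199575e-05  2.30856309e-01] 0.08535129605139226 [-3.78404756e-02  1.16292890e-01  1.44200131e+00 -2.49884024e-05
  1.58402715e+00 -3.77732332e-02]
[251.7 263.8] [315.6 314.8]
```

View pics/w1.png

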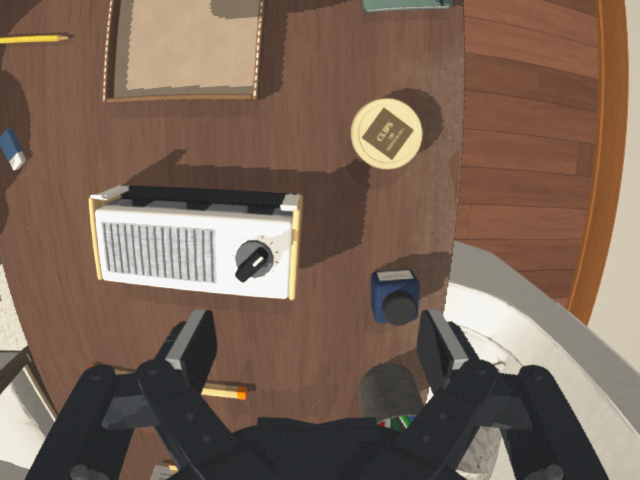

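The call was refused because every row needs all seven keys, so this view matches the first one.

Call:
apply_moves:
  deltas:
    - {"x":-0.0265,"y":-0.016,"z":0,"ax":0,"ay":0,"az":-8,"hand":0}
    - {"x":-0.027,"y":-0.016,"z":0,"ax":0,"ay":0,"az":-8,"hand":0}
    - {"x":0,"y":0,"z":-0.03,"ax":0,"ay":0,"az":-8,"hand":0}
    - {"x":0,"y":0,"z":-0.03,"ax":0,"ay":0,"az":-8,"hand":0}
    - {"x":0,"y":0,"z":-0.02,"ax":0,"ay":0,"az":-8,"hand":0}
    - {"x":0,"y":0,"z":0,"ax":0,"ay":0,"az":-1.5,"hand":0}
    - {"x":0,"y":0,"z":0,"ax":0,"ay":0,"az":0,"hand":0}

```text
time: 0.9
ee_pos: [0.6216, -0.032, 0.1519]
ee_rot: [-2.863, -1.294, 0.0]
wrist_force: [0.6, 0.7, 0.4]
finger_gap: 0.0427
grip_force: 0.0
```

```bash
python3 - <<'E'
from h import *
im,c=snap('wrist','w2'); s=arm.get_state(); print(s['ee_pos'],s['finger_gap'],s['joint_positions'])
print(proj('wrist',[.622,-.032,.0935]),proj('wrist',s['ee_pos']))
E
```

```text
[ 0.62197923 -0.03198921  0.15271725] 0.04271400866426651 [-9.23449957e-02  3.41198398e-02  1.65592312e+00  7.50082504e-06
  1.45021783e+00  6.28398959e-01]
[316.4 264.5] [316.6 315. ]
```

View pics/w2.png

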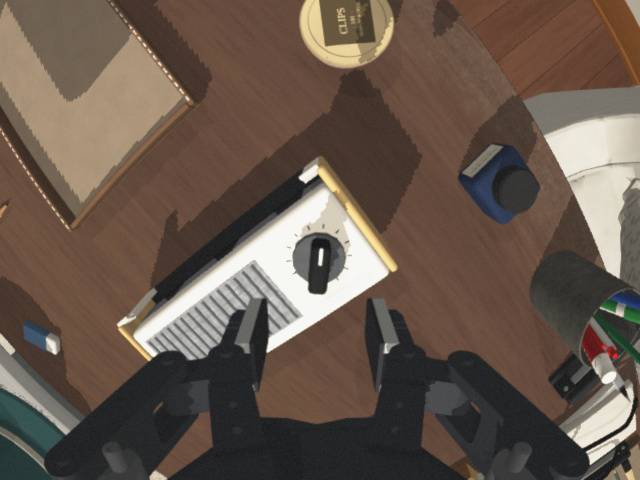

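```bash
python3 - <<'E'
from h import *
P=np.load('pics/w2.npy')
t,th,M,r=fit2([(.104,-.038),(.104,.05),(-.104,.05)],[pt('wrist',u,.066,P) for u in [(396,269),(322,158),(119,325)]])
print(t,np.degrees(th),np.round(r*1000,1)); print('knob',t+M@[.066,.003])
a=pt('wrist',(317,292),.0935,P);b=pt('wrist',(321,238),.0935,P);print(a,b,(a+b)/2,np.degrees(np.arctan2(*(b-a)[[1,0]])))
E
```

```text
[ 0.55553394 -0.03281303] -4.558069000121023 [[-3.6  0.3]
 [ 0.2  1.5]
 [ 3.4 -1.8]]
knob [ 0.62156361 -0.0350675 ]
[ 0.6101 -0.0455  0.0935] [ 0.6345 -0.0212  0.0935] [ 0.6223  -0.03335  0.0935 ] 44.8823496940741
```

Call:
apply_moves:
  deltas:
    - {"x":0.001,"y":0,"z":-0.03,"ax":0,"ay":0,"az":0,"hand":0}
    - {"x":0,"y":0,"z":-0.025,"ax":0,"ay":0,"az":0,"hand":0}
    - {"x":0,"y":0,"z":-0.019,"ax":0,"ay":0,"az":0,"hand":0}
    - {"x":0,"y":0,"z":0,"ax":0,"ay":0,"az":0,"hand":-1}
    - {"x":0,"y":0,"z":0,"ax":0,"ay":0,"az":0,"hand":-1}
    - {"x":0,"y":0,"z":0,"ax":0,"ay":0,"az":0,"hand":-1}
    - {"x":0,"y":0,"z":0,"ax":0,"ay":0,"az":0,"hand":-1}
    - {"x":0,"y":0,"z":0,"ax":0,"ay":0,"az":0,"hand":-1}

```text
time: 1.75
ee_pos: [0.6233, -0.0321, 0.0792]
ee_rot: [2.863, 1.29, 0.004]
wrist_force: [-1.1, -1.2, 7.1]
finger_gap: 0.0104
grip_force: 61.8
```

Call:
apply_moves:
  deltas:
    - {"x":0,"y":0,"z":0,"ax":0,"ay":0,"az":8,"hand":-1}
    - {"x":0,"y":0,"z":0,"ax":0,"ay":0,"az":8,"hand":-1}
    - {"x":0,"y":0,"z":0,"ax":0,"ay":0,"az":8,"hand":-1}
    - {"x":0,"y":0,"z":0,"ax":0,"ay":0,"az":8,"hand":-1}
    - {"x":0,"y":0,"z":0,"ax":0,"ay":0,"az":8,"hand":-1}
    - {"x":0,"y":0,"z":0,"ax":0,"ay":0,"az":8,"hand":-1}
    - {"x":0,"y":0,"z":0,"ax":0,"ay":0,"az":8,"hand":-1}
    - {"x":0,"y":0,"z":0,"ax":0,"ay":0,"az":8,"hand":-1}
    - {"x":0,"y":0,"z":0,"ax":0,"ay":0,"az":8,"hand":-1}
    - {"x":0,"y":0,"z":0,"ax":0,"ay":0,"az":8,"hand":-1}
    - {"x":0,"y":0,"z":0,"ax":0,"ay":0,"az":8,"hand":-1}
    - {"x":0,"y":0,"z":0,"ax":0,"ay":0,"az":8,"hand":-1}

```text
time: 2.95
ee_pos: [0.6157, -0.033, 0.079]
ee_rot: [-0.945, -2.979, 0.011]
wrist_force: [-86.9, -10.4, 52.1]
finger_gap: 0.0104
grip_force: 68.3
```

Call:
apply_moves:
  deltas:
    - {"x":0,"y":0,"z":0,"ax":0,"ay":0,"az":8,"hand":-1}
    - {"x":0,"y":0,"z":0,"ax":0,"ay":0,"az":8,"hand":-1}
    - {"x":0,"y":0,"z":0,"ax":0,"ay":0,"az":8,"hand":-1}
    - {"x":0,"y":0,"z":0,"ax":0,"ay":0,"az":4,"hand":-1}
    - {"x":0,"y":0,"z":0,"ax":0,"ay":0,"az":0,"hand":-1}

```text
time: 3.45
ee_pos: [0.6147, -0.0354, 0.079]
ee_rot: [-0.202, -3.115, 0.011]
wrist_force: [-94.5, -26.1, 55.2]
finger_gap: 0.0106
grip_force: 68.6
```

```bash
cat >> h.py <<'E'
def st():
    s=arm.get_state(); m=R.from_rotvec(s['ee_rot']).as_matrix()
    print('t',s['time'],'p',np.round(s['ee_pos'],4),'yaw_y',round(np.degrees(np.arctan2(m[1,1],m[0,1])),2),'F',np.round(s['wrist_force'],1),'T',np.round(s['ft_torque'],2),'gap',round(s['finger_gap'],4),'gf',round(s['grip_force'],1),'q6',round(s['joint_positions'][5],2))
E
python3 -c "from h import *;st()"
```

```text
t 3.45 p [ 0.6147 -0.0354  0.079 ] yaw_y 82.6 F [-94.5 -26.1  55.2] T [-4.48 15.92 -0.2 ] gap 0.0106 gf 68.6 q6 -1.54
```

Call:
apply_moves:
  deltas:
    - {"x":-0.004,"y":-0.0015,"z":0.002,"ax":0,"ay":0,"az":0,"hand":-1}
    - {"x":0,"y":0,"z":0,"ax":0,"ay":0,"az":0,"hand":-1}

```text
time: 3.65
ee_pos: [0.614, -0.0356, 0.0793]
ee_rot: [-0.206, -3.124, 0.006]
wrist_force: [-44.9, -16.9, 16.1]
finger_gap: 0.0101
grip_force: 63.5
```

```bash
python3 - <<'E'
from h import *
st(); snap('scene','s3'); im,c=snap('wrist','w3')
s=cv2.imread('pics/scene0.png');s=cv2.imread('pics/s3.png')
o=np.zeros((600,800,3),np.uint8); o[:360,:480]=cv2.resize(im,(480,360)); b=cv2.resize(s[90:290,220:350],None,fx=2.4,fy=3); o[:600,480:792]=b
cv2.imwrite('pics/c3.png',o)
E
```

```text
t 3.65 p [ 0.614  -0.0356  0.0793] yaw_y 82.46 F [-44.9 -16.9  16.1] T [-2.83  7.48 -0.11] gap 0.0101 gf 63.5 q6 -1.54
```

View pics/c3.png

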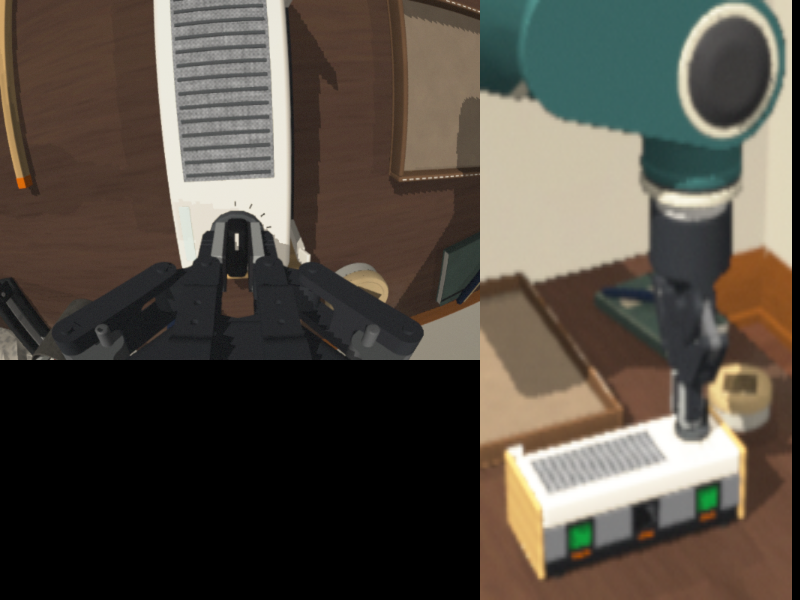

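Call:
apply_moves:
  deltas:
    - {"x":-0.0045,"y":-0.002,"z":0,"ax":0,"ay":0,"az":1.5,"hand":-1}
    - {"x":0,"y":0,"z":0,"ax":0,"ay":0,"az":1.5,"hand":-1}
    - {"x":0,"y":-0.0003,"z":0,"ax":0,"ay":0,"az":0,"hand":-1}

```text
time: 4.05
ee_pos: [0.6135, -0.0362, 0.0794]
ee_rot: [-0.121, -3.138, 0.001]
wrist_force: [-4.4, -2.4, -3.0]
finger_gap: 0.0105
grip_force: 62.5
```

```bash
python3 -c "from h import *;st()"
```

```text
t 4.05 p [ 0.6135 -0.0362  0.0794] yaw_y 85.57 F [-4.4 -2.4 -3. ] T [-0.43  0.8   0.  ] gap 0.0105 gf 62.5 q6 -1.59
```

Call:
apply_moves:
  deltas:
    - {"x":0,"y":-0.0003,"z":0,"ax":0,"ay":0,"az":2,"hand":-1}
    - {"x":0,"y":0,"z":0,"ax":0,"ay":0,"az":0,"hand":-1}

```text
time: 4.25
ee_pos: [0.6135, -0.0362, 0.0794]
ee_rot: [-0.067, -3.139, 0.0]
wrist_force: [-4.9, -2.2, -3.2]
finger_gap: 0.0103
grip_force: 63.8
```

```bash
python3 -c "from h import *;st()"
```

```text
t 4.25 p [ 0.6135 -0.0362  0.0794] yaw_y 87.55 F [-4.9 -2.2 -3.2] T [-0.36  0.84 -0.93] gap 0.0103 gf 63.8 q6 -1.63
```

The knob is at its stop. The circle the grip traced puts the knob axis at about (.619,-.036), so I trust that over the vision estimate. Next I release and go above the rod.

Call:
apply_moves:
  deltas:
    - {"x":0,"y":0,"z":0,"ax":0,"ay":0,"az":0,"hand":0.0}
    - {"x":0,"y":0,"z":0,"ax":0,"ay":0,"az":0,"hand":0.0}
    - {"x":0,"y":0,"z":0.03,"ax":0,"ay":0,"az":0,"hand":0.0}
    - {"x":0,"y":0,"z":0.04,"ax":0,"ay":0,"az":0,"hand":0.0}
    - {"x":-0.018,"y":-0.036,"z":0.01,"ax":0,"ay":0,"az":0,"hand":0.0}
    - {"x":-0.018,"y":-0.036,"z":0,"ax":0,"ay":0,"az":0,"hand":0.0}
    - {"x":-0.018,"y":-0.036,"z":0,"ax":0,"ay":0,"az":0,"hand":0.0}
    - {"x":-0.018,"y":-0.036,"z":0,"ax":0,"ay":0,"az":0,"hand":0.0}
    - {"x":-0.018,"y":-0.036,"z":0,"ax":0,"ay":0,"az":0,"hand":0.0}
    - {"x":-0.018,"y":-0.034,"z":-0.03,"ax":0,"ay":0,"az":0,"hand":0.0}
    - {"x":0,"y":0,"z":-0.03,"ax":0,"ay":0,"az":0,"hand":0.0}
    - {"x":0,"y":0,"z":0,"ax":0,"ay":0,"az":0,"hand":0.0}

```text
time: 5.45
ee_pos: [0.5043, -0.2501, 0.0962]
ee_rot: [-0.071, -3.137, -0.004]
wrist_force: [-0.5, -1.1, 0.8]
finger_gap: 0.0427
grip_force: 0.0
```

```bash
python3 - <<'E'
from h import *
st(); im,c=snap('wrist','w4'); snap('scene','s4'); s=cv2.imread('pics/s4.png')
o=np.zeros((600,800,3),np.uint8); o[:360,:480]=cv2.resize(im,(480,360)); o[360:,:]=cv2.resize(s[230:410,220:420],None,fx=4,fy=1.34)[:240,:800]
b=cv2.resize(s[215:285,225:340],None,fx=2.78,fy=2.78); o[:b.shape[0],480:480+b.shape[1]]=b[:,:320]
cv2.imwrite('pics/c4.png',o)
E
```

```text
t 5.45 p [ 0.5043 -0.2501  0.0962] yaw_y 87.42 F [-0.5 -1.1  0.8] T [ 0.06  0.   -0.  ] gap 0.0427 gf 0.0 q6 -2.03
```

View pics/c4.png

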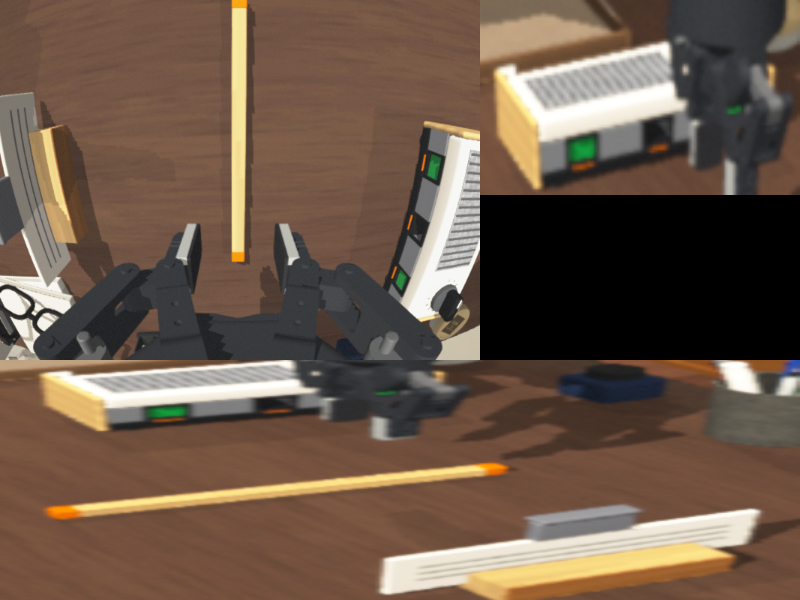

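```bash
python3 - <<'E'
from h import *
P=np.load('pics/w4.npy')
print(pt('wrist',(317.3,349),.012,P),pt('wrist',(318.5,100),.012,P),pt('wrist',(318.5,0),.012,P))
W=[pt('wrist',u,.0175,P) for u in [(565,217),(545,301),(524,375)]]
t,th,M,r=fit2([(-.064,-.038),(0,-.038),(.064,-.038)],W);print(t,np.degrees(th),np.round(r*1000,1))
print(proj('scene',[.348,-.2409,.006]),proj('scene',[.5811,-.2557,.006]))
E
```

```text
[ 0.5835 -0.2523  0.012 ] [ 0.4103 -0.2438  0.012 ] [ 0.3464 -0.2409  0.012 ]
[ 0.55896713 -0.03334924] -2.9170072866277117 [[-5.8  0.9]
 [-1.8 -1.2]
 [ 7.6  0.3]]
[236. 343.] [345. 311.]
```

Call:
apply_moves:
  deltas:
    - {"x":0,"y":0.002,"z":-0.04,"ax":0,"ay":0,"az":0,"hand":0.0}
    - {"x":0,"y":0,"z":-0.035,"ax":0,"ay":0,"az":0,"hand":0.0}
    - {"x":0,"y":0,"z":-0.018,"ax":0,"ay":0,"az":0,"hand":0.0}
    - {"x":0,"y":0,"z":0,"ax":0,"ay":0,"az":0,"hand":-1}
    - {"x":0,"y":0,"z":0,"ax":0,"ay":0,"az":0,"hand":-1}
    - {"x":0,"y":0,"z":0,"ax":0,"ay":0,"az":0,"hand":-1}
    - {"x":0,"y":0,"z":0,"ax":0,"ay":0,"az":0,"hand":-1}
    - {"x":0,"y":0,"z":0,"ax":0,"ay":0,"az":0,"hand":-1}

```text
time: 6.35
ee_pos: [0.5074, -0.2484, 0.0088]
ee_rot: [0.068, 3.137, -0.002]
wrist_force: [1.1, 2.7, 9.0]
finger_gap: 0.0092
grip_force: 59.6
```

```bash
python3 -c "from h import *;st()"
```

```text
t 6.35 p [ 0.5074 -0.2484  0.0088] yaw_y 87.51 F [1.1 2.7 9. ] T [ 0.5  -0.05  0.03] gap 0.0092 gf 59.6 q6 -2.03
```

Call:
apply_moves:
  deltas:
    - {"x":0,"y":0,"z":0,"ax":0,"ay":0,"az":0,"hand":-0.3}
    - {"x":0,"y":0,"z":0,"ax":0,"ay":0,"az":0,"hand":-0.3}
    - {"x":-0.003,"y":0,"z":-0.003,"ax":0,"ay":0,"az":0,"hand":-0.3}
    - {"x":0,"y":0,"z":0,"ax":0,"ay":0,"az":0,"hand":-0.3}

```text
time: 6.75
ee_pos: [0.5025, -0.248, 0.0029]
ee_rot: [-0.069, -3.14, -0.0]
wrist_force: [-0.3, 0.1, -0.3]
finger_gap: 0.0299
grip_force: 0.0
```

```bash
python3 -c "from h import *;st()"
```

```text
t 6.75 p [ 0.5025 -0.248   0.0029] yaw_y 87.49 F [-0.3  0.1 -0.3] T [ 0.06 -0.01  0.  ] gap 0.0299 gf 0.0 q6 -2.03
```

Call:
apply_moves:
  deltas:
    - {"x":0,"y":0,"z":0,"ax":0,"ay":0,"az":0,"hand":-1}
    - {"x":0,"y":0,"z":0,"ax":0,"ay":0,"az":0,"hand":-1}
    - {"x":0,"y":0,"z":0,"ax":0,"ay":0,"az":0,"hand":-1}
    - {"x":0,"y":0,"z":0,"ax":0,"ay":0,"az":0,"hand":-1}
    - {"x":0,"y":0,"z":0.02,"ax":0,"ay":0,"az":0,"hand":-1}
    - {"x":0,"y":0,"z":0.02,"ax":0,"ay":0,"az":0,"hand":-1}
    - {"x":0,"y":0,"z":0.02,"ax":0,"ay":0,"az":0,"hand":-1}
    - {"x":0,"y":0,"z":0,"ax":0,"ay":0,"az":0,"hand":-1}

```text
time: 7.55
ee_pos: [0.5041, -0.2487, 0.066]
ee_rot: [0.068, 3.137, -0.003]
wrist_force: [-0.0, -0.1, -0.8]
finger_gap: 0.01
grip_force: 59.0
```

```bash
python3 - <<'E'
from h import *
st(); im,c=snap('wrist','w5'); snap('scene','s5'); s=cv2.imread('pics/s5.png')
o=np.zeros((600,800,3),np.uint8); o[:360,:480]=cv2.resize(im,(480,360)); 
b=cv2.resize(s[215:375,205:405],None,fx=3.0,fy=3.0); o[120:600,200:800]=b; o[:360,:480]=cv2.resize(im,(480,360))
cv2.imwrite('pics/c5.png',o)
E
```

```text
t 7.55 p [ 0.5041 -0.2487  0.066 ] yaw_y 87.5 F [-0.  -0.1 -0.8] T [-0.02 -0.06 -0.03] gap 0.01 gf 59.0 q6 -2.03
```

View pics/c5.png

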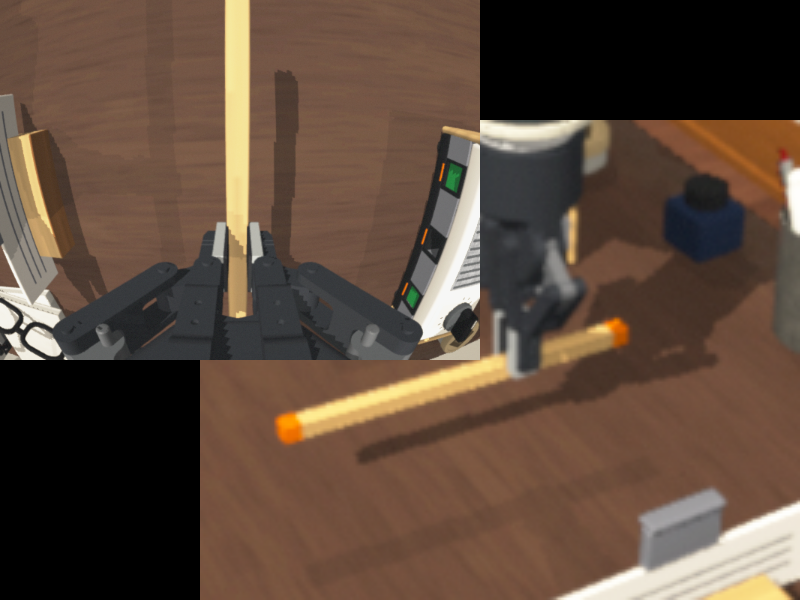

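```bash
cat >> h.py <<'E'
def plane(n,uv,p0,nrm,pose=None):
    a=pt(n,uv,0.,pose);b=pt(n,uv,.1,pose);d=b-a
    return a+d*(np.dot(np.array(p0)-a,nrm)/np.dot(d,nrm))
E
python3 - <<'E'
from h import *
P=np.load('pics/s5.npy'); p=[.5041,-.2487,.066]; th=np.radians(87.5)
for u in [(234.7,317.7),(343.3,286)]:
    q=plane('scene',u,p,[np.cos(th),np.sin(th),0],P); print(q, (q-p)@[np.sin(th),-np.cos(th),0])
E
```

```text
[ 0.34775677 -0.24187391  0.06561135] -0.1564921768405243
[ 0.57619664 -0.25184781  0.06643089] 0.07216532354247267
```

Call:
apply_moves:
  deltas:
    - {"x":0,"y":0,"z":0,"ax":0,"ay":0,"az":-8,"hand":-1}
    - {"x":0,"y":0,"z":0,"ax":0,"ay":0,"az":-8,"hand":-1}
    - {"x":0,"y":0,"z":0,"ax":0,"ay":0,"az":-8,"hand":-1}
    - {"x":0,"y":-0.005,"z":0,"ax":0,"ay":0,"az":-8,"hand":-1}
    - {"x":-0.005,"y":0,"z":0,"ax":0,"ay":0,"az":-8,"hand":-1}
    - {"x":-0.005,"y":0,"z":0,"ax":0,"ay":0,"az":-8,"hand":-1}
    - {"x":-0.005,"y":0,"z":-0.006,"ax":0,"ay":0,"az":-8,"hand":-1}
    - {"x":-0.005,"y":0,"z":-0.01,"ax":0,"ay":0,"az":-8,"hand":-1}
    - {"x":-0.005,"y":0,"z":-0.01,"ax":0,"ay":0,"az":-8,"hand":-1}
    - {"x":-0.003,"y":0,"z":-0.01,"ax":0,"ay":0,"az":-8,"hand":-1}
    - {"x":0,"y":0,"z":0,"ax":0,"ay":0,"az":-8,"hand":-1}
    - {"x":0,"y":0,"z":0,"ax":0,"ay":0,"az":-3,"hand":-1}

```text
time: 8.85
ee_pos: [0.4741, -0.2527, 0.0254]
ee_rot: [-2.292, -2.145, 0.001]
wrist_force: [0.1, -0.2, 0.1]
finger_gap: 0.0099
grip_force: 59.0
```

```bash
python3 - <<'E'
from h import *
st(); im,c=snap('wrist','w6'); snap('scene','s6'); s=cv2.imread('pics/s6.png')
o=np.zeros((600,800,3),np.uint8)
b=cv2.resize(s[205:355,180:380],None,fx=4.0,fy=4.0); o[:600,:800]=b; o[:240,:320]=cv2.resize(im[40:400,80:560],(320,240))
cv2.imwrite('pics/c6.png',o)
E
```

```text
t 8.85 p [ 0.4741 -0.2527  0.0254] yaw_y -3.82 F [ 0.1 -0.2  0.1] T [-0.   -0.01  0.07] gap 0.0099 gf 59.0 q6 -0.47
```

View pics/c6.png

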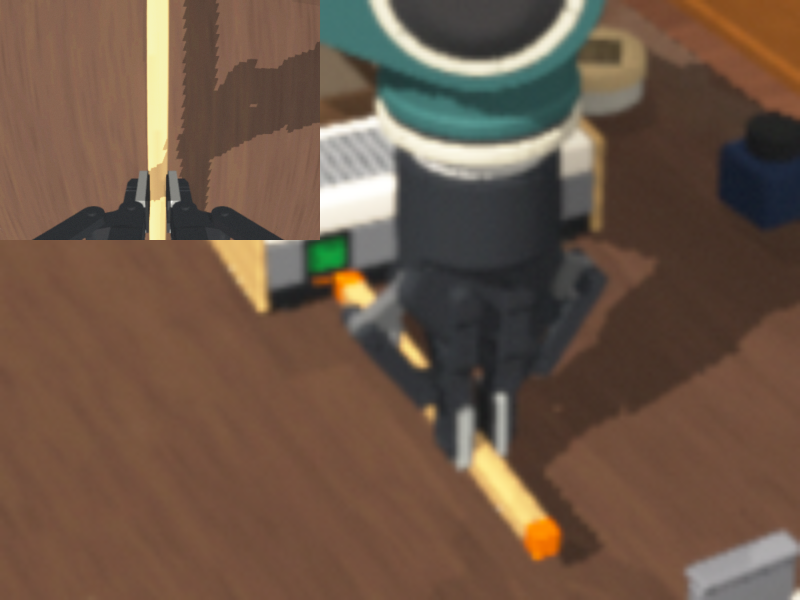

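```bash
cat >> h.py <<'E'
def blobs(im,kind,amin=15):
    h=cv2.cvtColor(im,cv2.COLOR_BGR2HSV)
    lo,hi={'green':((50,120,70),(75,255,255)),'orange':((5,225,150),(16,255,255))}[kind]
    m=cv2.inRange(h,lo,hi); n,l,s,c=cv2.connectedComponentsWithStats(m)
    return [(c[i].round(1).tolist(),s[i].tolist()) for i in range(1,n) if s[i][4]>=amin]
E
python3 - <<'E'
from h import *
for f in ['s6','w6','w4','s4']:
    im=cv2.imread(f'pics/{f}.png'); print(f,'G',blobs(im,'green'),'O',blobs(im,'orange',8))
P=np.load('pics/s6.npy');Pw=np.load('pics/w6.npy')
t=np.array([.5533,-.0354]);th=np.radians(-3.5);M=np.array([[np.cos(th),-np.sin(th)],[np.sin(th),np.cos(th)]])
W=np.r_[t+M@[-.064,-.038],.031];print(W,proj('scene',W,P),proj('wrist',W,Pw))
p=np.array([.4741,-.2527,.0265])
a=np.radians(-3.82+90);u=np.array([np.cos(a),np.sin(a),0]);print(u)
for d in (.159,-.081): print(proj('scene',p+u*d,P),proj('wrist',p+u*d,Pw))
E
```

```text
s6 G [([429.1, 240.9], [423, 229, 12, 26, 153]), ([261.4, 268.3], [257, 264, 10, 9, 74])] O [([315.7, 340.1], [311, 335, 9, 10, 48])]
w6 G [] O []
w4 G [([578.4, 222.4], [570, 206, 18, 34, 414]), ([534.8, 372.6], [528, 360, 15, 26, 219])] O [([564.3, 216.7], [562, 207, 6, 20, 39]), ([546.2, 295.3], [544, 287, 6, 19, 32]), ([524.6, 363.3], [522, 356, 6, 15, 23])]
s4 G [([429.1, 241.0], [423, 229, 12, 26, 153]), ([261.4, 268.2], [257, 264, 10, 9, 73])] O [([343.8, 312.4], [342, 309, 5, 7, 20]), ([234.9, 345.0], [232, 340, 7, 9, 33])]
[ 0.48709953 -0.06942202  0.031     ] [262.2 268.8] [ 317.3 -114.9]
[0.06662219 0.99777827 0.        ]
[266.4 276.4] [315.4 -62.6]
[317.1 342.2] [315.8 438. ]
```

Call:
apply_moves:
  deltas:
    - {"x":0,"y":0,"z":0.0035,"ax":0,"ay":0,"az":0,"hand":-1}
    - {"x":0.0007,"y":0.01,"z":0,"ax":0,"ay":0,"az":0,"hand":-1}
    - {"x":0.0007,"y":0.01,"z":0,"ax":0,"ay":0,"az":0,"hand":-1}
    - {"x":0.0006,"y":0.01,"z":0,"ax":0,"ay":0,"az":0,"hand":-1}
    - {"x":0.0006,"y":0.01,"z":0,"ax":0,"ay":0,"az":0,"hand":-1}
    - {"x":0,"y":0,"z":0,"ax":0,"ay":0,"az":0,"hand":-1}

```text
time: 9.55
ee_pos: [0.4777, -0.2118, 0.0309]
ee_rot: [2.287, 2.154, 0.0]
wrist_force: [0.2, -0.0, -0.7]
finger_gap: 0.0098
grip_force: 59.0
```

```bash
python3 -c "from h import *;st()"
```

```text
t 9.55 p [ 0.4777 -0.2118  0.0309] yaw_y -3.41 F [ 0.2 -0.  -0.7] T [0.   0.02 0.01] gap 0.0098 gf 59.0 q6 -0.41
```

Call:
apply_moves:
  deltas:
    - {"x":0.0006,"y":0.01,"z":-0.001,"ax":0,"ay":0,"az":0,"hand":-1}
    - {"x":0.0006,"y":0.01,"z":0,"ax":0,"ay":0,"az":0,"hand":-1}
    - {"x":0.0006,"y":0.01,"z":0,"ax":0,"ay":0,"az":0,"hand":-1}
    - {"x":0.0006,"y":0.01,"z":0,"ax":0,"ay":0,"az":0,"hand":-1}

```text
time: 9.95
ee_pos: [0.48, -0.1725, 0.0298]
ee_rot: [-2.288, -2.153, -0.0]
wrist_force: [-0.6, -1.8, -0.1]
finger_gap: 0.0099
grip_force: 59.1
```

```bash
python3 -c "from h import *;st()"
```

```text
t 9.95 p [ 0.48   -0.1725  0.0298] yaw_y -3.5 F [-0.6 -1.8 -0.1] T [-0.13  0.06 -0.03] gap 0.0099 gf 59.1 q6 -0.33
```

Call:
apply_moves:
  deltas:
    - {"x":0.0006,"y":0.01,"z":0,"ax":0,"ay":0,"az":0,"hand":-1}
    - {"x":0.0006,"y":0.01,"z":0,"ax":0,"ay":0,"az":0,"hand":-1}
    - {"x":0.0006,"y":0.01,"z":0,"ax":0,"ay":0,"az":0,"hand":-1}
    - {"x":0.0006,"y":0.01,"z":0,"ax":0,"ay":0,"az":0,"hand":-1}
    - {"x":0,"y":0,"z":0,"ax":0,"ay":0,"az":0,"hand":-1}

```text
time: 10.45
ee_pos: [0.4825, -0.1319, 0.0298]
ee_rot: [-2.287, -2.154, -0.0]
wrist_force: [-0.1, -0.0, -0.7]
finger_gap: 0.01
grip_force: 59.0
```

```bash
python3 - <<'E'
from h import *
st(); im,c=snap('wrist','w7'); snap('side','d7'); s=cv2.imread('pics/d7.png')
for f in ['d7','w7']:print(f,'G',blobs(cv2.imread(f'pics/{f}.png'),'green'),'O',blobs(cv2.imread(f'pics/{f}.png'),'orange',8))
o=np.zeros((600,800,3),np.uint8)
o[:600,:800]=cv2.resize(s[215:365,240:440],None,fx=4.0,fy=4.0); o[:240,480:800]=cv2.resize(im,(320,240))
cv2.imwrite('pics/c7.png',o)
E
```

```text
t 10.45 p [ 0.4825 -0.1319  0.0298] yaw_y -3.44 F [-0.1 -0.  -0.7] T [-0.02 -0.01  0.03] gap 0.01 gf 59.0 q6 -0.26
d7 G [([321.5, 138.6], [320, 135, 4, 8, 21]), ([264.0, 194.6], [261, 187, 6, 15, 20]), ([311.7, 260.2], [307, 257, 10, 8, 74]), ([364.8, 276.8], [358, 274, 12, 12, 40]), ([361.4, 287.9], [355, 282, 13, 11, 105])] O [([364.9, 269.6], [363, 267, 5, 6, 29])]
w7 G [] O []
```

View pics/c7.png

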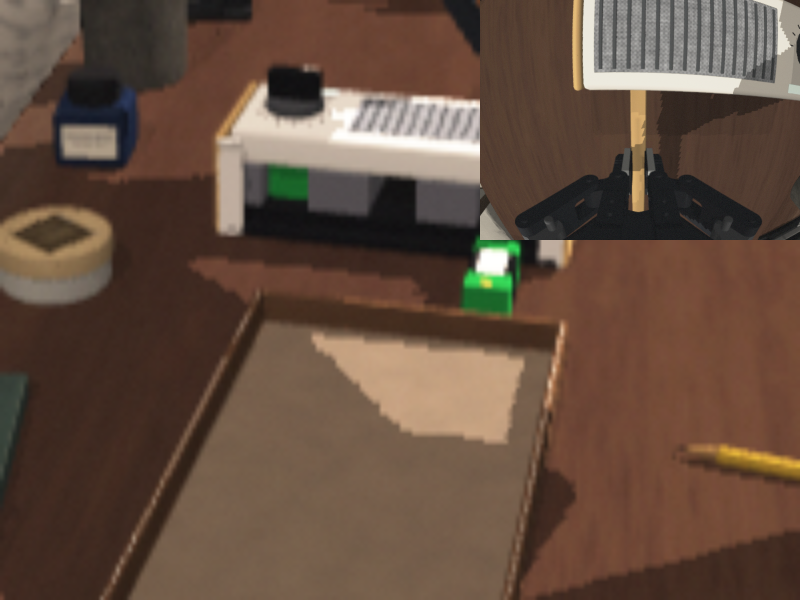

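Call:
apply_moves:
  deltas:
    - {"x":-0.0015,"y":-0.025,"z":0,"ax":0,"ay":0,"az":0,"hand":-1}
    - {"x":-0.0015,"y":-0.025,"z":0,"ax":0,"ay":0,"az":0,"hand":-1}
    - {"x":-0.0015,"y":-0.025,"z":0,"ax":0,"ay":0,"az":0,"hand":-1}
    - {"x":-0.0015,"y":-0.025,"z":0,"ax":0,"ay":0,"az":0,"hand":-1}
    - {"x":-0.0015,"y":-0.025,"z":0,"ax":0,"ay":0,"az":0,"hand":-1}
    - {"x":0.025,"y":-0.0015,"z":0,"ax":0,"ay":0,"az":0,"hand":-1}
    - {"x":0.025,"y":-0.0015,"z":0,"ax":0,"ay":0,"az":0,"hand":-1}
    - {"x":0.026,"y":-0.0015,"z":0,"ax":0,"ay":0,"az":0,"hand":-1}
    - {"x":0.026,"y":-0.0015,"z":0,"ax":0,"ay":0,"az":0,"hand":-1}
    - {"x":0.026,"y":-0.0015,"z":0,"ax":0,"ay":0,"az":0,"hand":-1}
    - {"x":0,"y":0,"z":0,"ax":0,"ay":0,"az":0,"hand":-1}

```text
time: 11.65
ee_pos: [0.6049, -0.266, 0.0294]
ee_rot: [2.288, 2.153, 0.001]
wrist_force: [-0.4, -0.4, 0.3]
finger_gap: 0.0096
grip_force: 59.0
```

```bash
cat >> h.py <<'E'
T0=np.array([.5533,-.0354]);TH=np.radians(-3.5)
def MM(th): return np.array([[np.cos(th),-np.sin(th)],[np.sin(th),np.cos(th)]])
def rad(l): return T0+MM(TH)@np.array(l)
def inrad(w): return MM(TH).T@(np.array(w)[:2]-T0)
E
python3 - <<'E'
from h import *
st(); s=arm.get_state(); print(inrad(s['ee_pos']))
snap('scene','s8');im,c=snap('wrist','w8')
im=cv2.imread('pics/s8.png'); print('G',blobs(im,'green'),'O',blobs(im,'orange',8)); print(proj('scene',np.r_[rad([.064,-.038]),.031]))
m=R.from_rotvec(s['ee_rot']).as_matrix()
for d in (.159,-.081): print(proj('scene',s['ee_pos']+np.r_[-m[1,1],m[0,1],0]*d))
E
```

```text
t 11.65 p [ 0.6049 -0.266   0.0294] yaw_y -3.48 F [-0.4 -0.4  0.3] T [ 0.04 -0.01  0.  ] gap 0.0096 gf 59.0 q6 -0.39
[ 0.06562355 -0.22705415]
G [([429.0, 241.5], [423, 229, 11, 26, 141]), ([314.1, 255.7], [310, 252, 9, 8, 63])] O [([319.4, 262.7], [319, 260, 2, 6, 9]), ([378.3, 320.6], [374, 316, 9, 9, 51])]
[315.  255.8]
[321.8 262.7]
[379.9 323.4]
```

Call:
apply_moves:
  deltas:
    - {"x":-0.001,"y":0.012,"z":0,"ax":0,"ay":0,"az":0,"hand":-1}
    - {"x":0.0007,"y":0.012,"z":0,"ax":0,"ay":0,"az":0,"hand":-1}
    - {"x":0.0007,"y":0.012,"z":0,"ax":0,"ay":0,"az":0,"hand":-1}
    - {"x":0.0007,"y":0.01,"z":0,"ax":0,"ay":0,"az":0,"hand":-1}
    - {"x":0,"y":0,"z":0,"ax":0,"ay":0,"az":0,"hand":-1}

```text
time: 12.25
ee_pos: [0.604, -0.218, 0.0301]
ee_rot: [2.287, 2.154, 0.0]
wrist_force: [-0.2, -0.2, -0.1]
finger_gap: 0.0096
grip_force: 59.0
```

```bash
python3 -c "
from h import *;st();print(inrad(arm.get_state()['ee_pos']))"
```

```text
t 12.25 p [ 0.604  -0.218   0.0301] yaw_y -3.43 F [-0.2 -0.2 -0.1] T [-0.05 -0.05  0.01] gap 0.0096 gf 59.0 q6 -0.33
[ 0.0617468  -0.17917521]
```

Call:
apply_moves:
  deltas:
    - {"x":0.0012,"y":0.01,"z":0,"ax":0,"ay":0,"az":0,"hand":-1}
    - {"x":0.0012,"y":0.01,"z":0,"ax":0,"ay":0,"az":0,"hand":-1}
    - {"x":0.0006,"y":0.01,"z":0,"ax":0,"ay":0,"az":0,"hand":-1}
    - {"x":0.0006,"y":0.01,"z":0,"ax":0,"ay":0,"az":0,"hand":-1}
    - {"x":0.0006,"y":0.01,"z":0,"ax":0,"ay":0,"az":0,"hand":-1}
    - {"x":0.0006,"y":0.01,"z":0,"ax":0,"ay":0,"az":0,"hand":-1}
    - {"x":0.0006,"y":0.01,"z":0,"ax":0,"ay":0,"az":0,"hand":-1}
    - {"x":0.0006,"y":0.01,"z":0,"ax":0,"ay":0,"az":0,"hand":-1}
    - {"x":0,"y":0,"z":0,"ax":0,"ay":0,"az":0,"hand":-1}

```text
time: 13.15
ee_pos: [0.6101, -0.1383, 0.0298]
ee_rot: [-2.287, -2.154, -0.0]
wrist_force: [-1.0, -1.6, -0.3]
finger_gap: 0.0097
grip_force: 59.0
```

```bash
python3 - <<'E'
from h import *
st();print(inrad(arm.get_state()['ee_pos'])); im,c=snap('side','d9');print('G',blobs(im,'green'),'O',blobs(im,'orange',4))
E
```

```text
t 13.15 p [ 0.6101 -0.1383  0.0298] yaw_y -3.44 F [-1.  -1.6 -0.3] T [-0.01 -0.   -0.02] gap 0.0097 gf 59.0 q6 -0.2
[ 0.06294921 -0.09922448]
G [([264.0, 194.6], [261, 187, 6, 15, 20]), ([308.7, 270.5], [302, 268, 12, 9, 37]), ([364.7, 276.6], [358, 274, 12, 11, 39]), ([302.8, 282.5], [297, 276, 13, 14, 130]), ([361.4, 287.9], [355, 282, 13, 11, 105])] O [([309.5, 265.1], [307, 263, 6, 5, 28])]
```

```bash
python3 - <<'E'
from h import *
for n,u0 in [('a front bottom',(361.4,292.5)),('a front top',(361.4,282.5)),('a rear top',(364.7,274)),('c fb',(302.8,289.5)),('c ft',(302.8,277)),('c rt',(308.7,268))]:
    for z in (0,.024): print(n,z,pt('side',u0,z),(inrad(pt('side',u0,z))*1000).round(1))
print(pt('side',(562/4+240,215+322/4),.021),pt('side',(258/4+240,215+292/4),.021))
E
```

```text
a front bottom 0 [0.4948 0.0675 0.    ] [-64.7  99.1]
a front bottom 0.024 [0.4929 0.1115 0.024 ] [-69.3 142.9]
a front top 0 [0.4977 0.02   0.    ] [-58.9  51.9]
a front top 0.024 [0.4957 0.0661 0.024 ] [-63.7  97.8]
a rear top 0 [ 0.4927 -0.0247  0.    ] [-61.1   7. ]
a rear top 0.024 [0.4909 0.0235 0.024 ] [-65.9  55. ]
c fb 0 [0.6251 0.0731 0.    ] [ 65.  112.7]
c fb 0.024 [0.6173 0.1168 0.024 ] [ 54.6 155.8]
c ft 0 [0.6355 0.0127 0.    ] [79.1 53. ]
c ft 0.024 [0.6273 0.0591 0.024 ] [68.1 98.8]
c rt 0 [ 0.6295 -0.037   0.    ] [76.2  3.1]
c rt 0.024 [0.6215 0.0117 0.024 ] [65.2 51.2]
[0.4528 0.113  0.021 ] [0.6158 0.1041 0.021 ]
```

```bash
python3 - <<'E'
from h import *
# stand bottom front corners (crop c1: offset 400,390; scale 3.4,2.47; origin 305,330)
f=lambda x,y:(305+(x-400)/3.4,330+(y-390)/2.47)
print('stand front-bottom',pt('scene',f(545,590),0),pt('scene',f(733,525),0),'top',pt('scene',f(508,545),.026),pt('scene',f(690,483),.026))
print('cover top corners',pt('scene',f(438,512),.064),pt('scene',f(755,420),.064),'tab',pt('scene',f(560,437),.097),pt('scene',f(655,413),.097))
E
```

```text
stand front-bottom [ 0.4404 -0.4815  0.    ] [ 0.5583 -0.4771  0.    ] top [ 0.4318 -0.4596  0.026 ] [ 0.5457 -0.4537  0.026 ]
cover top corners [ 0.3966 -0.4507  0.064 ] [ 0.5858 -0.45    0.064 ] tab [ 0.4649 -0.4485  0.097 ] [ 0.5193 -0.4505  0.097 ]
```

Call:
apply_moves:
  deltas:
    - {"x":0.0004,"y":0.007,"z":0,"ax":0,"ay":0,"az":0,"hand":-1}
    - {"x":0,"y":0,"z":0,"ax":0,"ay":0,"az":0,"hand":-1}
    - {"x":-0.0015,"y":-0.025,"z":0,"ax":0,"ay":0,"az":0,"hand":-1}
    - {"x":-0.0015,"y":-0.025,"z":0,"ax":0,"ay":0,"az":0,"hand":-1}
    - {"x":-0.0015,"y":-0.025,"z":0,"ax":0,"ay":0,"az":0,"hand":-1}
    - {"x":-0.0015,"y":-0.025,"z":0,"ax":0,"ay":0,"az":0,"hand":-1}
    - {"x":-0.0015,"y":-0.025,"z":0,"ax":0,"ay":0,"az":0,"hand":-1}
    - {"x":0,"y":0,"z":0,"ax":0,"ay":0,"az":0,"hand":-1}

```text
time: 14.0
ee_pos: [0.6025, -0.2603, 0.0298]
ee_rot: [2.29, 2.15, -0.001]
wrist_force: [-0.6, 0.7, -0.7]
finger_gap: 0.01
grip_force: 59.0
```

Call:
apply_moves:
  deltas:
    - {"x":0,"y":-0.005,"z":-0.01,"ax":0,"ay":0,"az":0,"hand":-1}
    - {"x":0,"y":0,"z":-0.01,"ax":0,"ay":0,"az":0,"hand":-1}
    - {"x":0,"y":0,"z":-0.003,"ax":0,"ay":0,"az":0,"hand":-1}
    - {"x":0,"y":0,"z":0,"ax":0,"ay":0,"az":0,"hand":-1}

```text
time: 14.4
ee_pos: [0.6025, -0.2618, 0.0056]
ee_rot: [-2.286, -2.152, 0.001]
wrist_force: [0.6, 0.7, -1.1]
finger_gap: 0.01
grip_force: 59.0
```

```bash
python3 -c "
from h import *;st()"
```

```text
t 14.4 p [ 0.6025 -0.2618  0.0056] yaw_y -3.46 F [ 0.6  0.7 -1.1] T [-0.04 -0.01  0.01] gap 0.01 gf 59.0 q6 -0.39
```

Call:
apply_moves:
  deltas:
    - {"x":0,"y":0,"z":-0.002,"ax":0,"ay":0,"az":0,"hand":-1}
    - {"x":0,"y":0,"z":0,"ax":0,"ay":0,"az":0,"hand":-1}
    - {"x":0,"y":0,"z":0,"ax":0,"ay":0,"az":0,"hand":-0.5}
    - {"x":0,"y":0,"z":0,"ax":0,"ay":0,"az":0,"hand":-0.3}
    - {"x":0,"y":0,"z":0,"ax":0,"ay":0,"az":0,"hand":0.1}
    - {"x":0,"y":0,"z":0.04,"ax":0,"ay":0,"az":0,"hand":0.1}
    - {"x":0,"y":0,"z":0.05,"ax":0,"ay":0,"az":0,"hand":0.1}
    - {"x":0,"y":0,"z":0.05,"ax":0,"ay":0,"az":0,"hand":0.1}
    - {"x":0,"y":0.03,"z":0.03,"ax":0,"ay":0,"az":0,"hand":0.1}
    - {"x":-0.01,"y":0.04,"z":0.02,"ax":0,"ay":0,"az":0,"hand":0.1}
    - {"x":-0.01,"y":0.04,"z":0,"ax":0,"ay":0,"az":0,"hand":0.1}
    - {"x":-0.01,"y":0.04,"z":0,"ax":0,"ay":0,"az":0,"hand":0.1}

```text
time: 15.6
ee_pos: [0.5725, -0.1114, 0.1958]
ee_rot: [2.288, 2.151, 0.001]
wrist_force: [0.4, -0.1, 0.4]
finger_gap: 0.047
grip_force: 0.0
```

Call:
apply_moves:
  deltas:
    - {"x":-0.01,"y":0.045,"z":0,"ax":0,"ay":0,"az":0,"hand":0.1}
    - {"x":-0.01,"y":0.045,"z":0,"ax":0,"ay":0,"az":0,"hand":0.1}
    - {"x":0,"y":0.045,"z":0,"ax":0,"ay":0,"az":0,"hand":0.1}
    - {"x":0,"y":0.03,"z":0,"ax":0,"ay":0,"az":0,"hand":0.1}
    - {"x":0,"y":0,"z":0,"ax":0,"ay":0,"az":0,"hand":0.1}

```text
time: 16.1
ee_pos: [0.5526, 0.0555, 0.1951]
ee_rot: [-2.285, -2.156, -0.001]
wrist_force: [-0.3, -0.8, 0.7]
finger_gap: 0.0469
grip_force: 0.0
```

```bash
python3 - <<'E'
from h import *
st(); snap('wrist','w10'); snap('scene','s10')
E
```

```text
t 16.1 p [0.5526 0.0555 0.1951] yaw_y -3.31 F [-0.3 -0.8  0.7] T [ 0.07 -0.02 -0.03] gap 0.0469 gf 0.0 q6 0.11
```

View pics/w10.png

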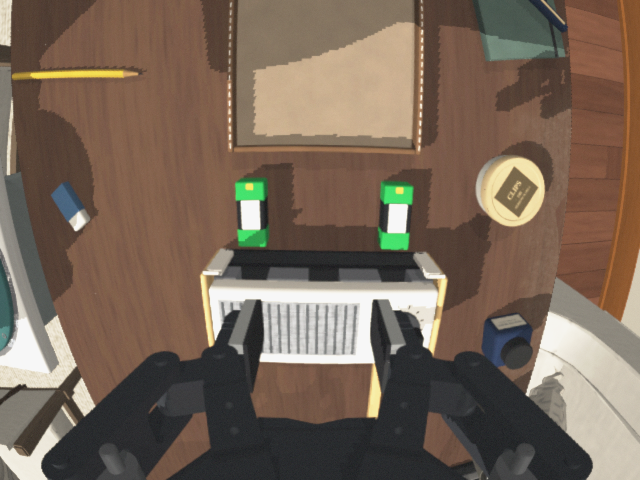

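```bash
python3 - <<'E'
from h import *
P=np.load('pics/w10.npy')
for n,q in dict(a=[(252,181),(253,246)],c=[(396.5,183),(396,249)]).items():
    A=[pt('wrist',u,.024,P) for u in q]; m=(A[0]+A[1])/2; d=A[0]-A[1]; print(n,m,np.linalg.norm(d),np.degrees(np.arctan2(d[1],d[0])))
print('w',pt('wrist',(236,212),.024,P),pt('wrist',(269,212),.024,P))
print('tray',[pt('wrist',u,.021,P) for u in [(230,152),(421,153),(233,0),(421,0)]])
print('radio',[ (inrad(pt('wrist',u,.066,P))*1000).round(1) for u in [(203,275),(445,279)]])
E
```

```text
a [0.497  0.0602 0.024 ] 0.059445773609231464 84.78811882977936
c [0.62425 0.0505  0.024  ] 0.06100073770045736 89.71821974960056
w [0.4824 0.0632 0.024 ] [0.512  0.0612 0.024 ]
tray [array([0.4821, 0.1164, 0.021 ]), array([0.6476, 0.1065, 0.021 ]), array([0.4935, 0.2517, 0.021 ]), array([0.6546, 0.2445, 0.021 ])]
radio [array([-99.3,  51.5]), array([102.5,  47.9])]
```

Call:
apply_moves:
  deltas:
    - {"x":0.025,"y":-0.002,"z":-0.02,"ax":0,"ay":0,"az":1.5,"hand":0.1}
    - {"x":0.025,"y":-0.002,"z":-0.03,"ax":0,"ay":0,"az":0,"hand":0.1}
    - {"x":0.0195,"y":-0.0015,"z":-0.03,"ax":0,"ay":0,"az":0,"hand":0.1}
    - {"x":0,"y":0,"z":-0.03,"ax":0,"ay":0,"az":0,"hand":0.1}
    - {"x":0,"y":0,"z":0,"ax":0,"ay":0,"az":0,"hand":0.1}

```text
time: 16.7
ee_pos: [0.6207, 0.0455, 0.0802]
ee_rot: [-2.258, -2.178, 0.008]
wrist_force: [0.2, -0.1, 0.1]
finger_gap: 0.0464
grip_force: 0.0
```

```bash
python3 - <<'E'
from h import *
st(); im,c=snap('wrist','w11'); P=np.load('pics/w11.npy'); print(blobs(im,'green'))
for q,s in blobs(im,'green'): print(pt('wrist',q,.024,P))
E
```

```text
t 16.7 p [0.6207 0.0455 0.0802] yaw_y -2.09 F [ 0.2 -0.1  0.1] T [ 0.03  0.01 -0.02] gap 0.0464 gf 0.0 q6 0.07
[([122.1, 212.4], [97, 196, 50, 34, 1367]), ([324.0, 219.9], [301, 201, 47, 39, 1523]), ([130.4, 277.8], [106, 258, 48, 35, 1012]), ([321.0, 292.8], [300, 279, 44, 27, 1026])]
[0.5034 0.0834 0.024 ]
[0.626 0.073 0.024]
[0.5    0.0398 0.024 ]
[0.6228 0.028  0.024 ]
```

Call:
apply_moves:
  deltas:
    - {"x":0.002,"y":0.005,"z":-0.02,"ax":0,"ay":0,"az":-1.5,"hand":0.1}
    - {"x":0,"y":0,"z":-0.025,"ax":0,"ay":0,"az":0,"hand":0.1}
    - {"x":0,"y":0,"z":-0.025,"ax":0,"ay":0,"az":0,"hand":0.1}
    - {"x":0,"y":0,"z":0,"ax":0,"ay":0,"az":0,"hand":0.1}
    - {"x":0,"y":0,"z":0,"ax":0,"ay":0,"az":0,"hand":-1}
    - {"x":0,"y":0,"z":0,"ax":0,"ay":0,"az":0,"hand":-1}
    - {"x":0,"y":0,"z":0,"ax":0,"ay":0,"az":0,"hand":-1}
    - {"x":0,"y":0,"z":0,"ax":0,"ay":0,"az":0,"hand":-1}
    - {"x":0,"y":0,"z":0.025,"ax":0,"ay":0,"az":0,"hand":-1}
    - {"x":0,"y":0,"z":0.03,"ax":0,"ay":0,"az":0,"hand":-1}
    - {"x":0,"y":0,"z":0,"ax":0,"ay":0,"az":0,"hand":-1}

```text
time: 17.85
ee_pos: [0.6267, 0.0519, 0.0759]
ee_rot: [2.285, 2.149, 0.009]
wrist_force: [0.4, -1.5, -0.4]
finger_gap: 0.0239
grip_force: 59.3
```

```bash
python3 -c "
from h import *;st()"
```

```text
t 17.85 p [0.6267 0.0519 0.0759] yaw_y -3.5 F [ 0.4 -1.5 -0.4] T [ 0.06 -0.05  0.02] gap 0.0239 gf 59.3 q6 0.1
```

Call:
apply_moves:
  deltas:
    - {"x":-0.005,"y":0.03,"z":0,"ax":0,"ay":0,"az":0,"hand":-1}
    - {"x":-0.005,"y":0.03,"z":0,"ax":0,"ay":0,"az":0,"hand":-1}
    - {"x":-0.006,"y":0.03,"z":0,"ax":0,"ay":0,"az":0,"hand":-1}
    - {"x":-0.006,"y":0.03,"z":0,"ax":0,"ay":0,"az":0,"hand":-1}
    - {"x":-0.005,"y":0.03,"z":0,"ax":0,"ay":0,"az":0,"hand":-1}
    - {"x":0,"y":0,"z":-0.02,"ax":0,"ay":0,"az":0,"hand":-1}
    - {"x":0,"y":0,"z":-0.02,"ax":0,"ay":0,"az":0,"hand":-1}
    - {"x":0,"y":0,"z":0,"ax":0,"ay":0,"az":0,"hand":-1}

```text
time: 18.65
ee_pos: [0.5962, 0.2018, 0.0279]
ee_rot: [-2.287, -2.152, 0.004]
wrist_force: [-1.5, -0.7, -1.7]
finger_gap: 0.0239
grip_force: 59.2
```

```bash
python3 -c "
from h import *;st()"
```

```text
t 18.65 p [0.5962 0.2018 0.0279] yaw_y -3.48 F [-1.5 -0.7 -1.7] T [-0.02 -0.    0.04] gap 0.0239 gf 59.2 q6 0.35
```

Call:
apply_moves:
  deltas:
    - {"x":0,"y":0,"z":-0.004,"ax":0,"ay":0,"az":0,"hand":-1}
    - {"x":0,"y":0,"z":0,"ax":0,"ay":0,"az":0,"hand":-1}

```text
time: 18.85
ee_pos: [0.5978, 0.2018, 0.0267]
ee_rot: [2.288, 2.152, 0.001]
wrist_force: [-0.5, -0.4, -1.9]
finger_gap: 0.0238
grip_force: 59.2
```

Call:
apply_moves:
  deltas:
    - {"x":0,"y":0,"z":-0.004,"ax":0,"ay":0,"az":0,"hand":-1}
    - {"x":0,"y":0,"z":0,"ax":0,"ay":0,"az":0,"hand":-1}

```text
time: 19.05
ee_pos: [0.5975, 0.2017, 0.0219]
ee_rot: [2.288, 2.152, 0.0]
wrist_force: [0.2, -0.2, -1.1]
finger_gap: 0.024
grip_force: 59.2
```

Call:
apply_moves:
  deltas:
    - {"x":0,"y":0,"z":-0.004,"ax":0,"ay":0,"az":0,"hand":-1}
    - {"x":0,"y":0,"z":0,"ax":0,"ay":0,"az":0,"hand":-1}

```text
time: 19.25
ee_pos: [0.5979, 0.2019, 0.0211]
ee_rot: [2.288, 2.152, 0.001]
wrist_force: [-16.5, -5.6, 32.9]
finger_gap: 0.0237
grip_force: 63.1
```

Call:
apply_moves:
  deltas:
    - {"x":0,"y":0,"z":-0.002,"ax":0,"ay":0,"az":0,"hand":-1}
    - {"x":0,"y":0,"z":0,"ax":0,"ay":0,"az":0,"hand":-1}

```text
time: 19.45
ee_pos: [0.5981, 0.2019, 0.0211]
ee_rot: [2.288, 2.152, 0.002]
wrist_force: [-28.2, -9.4, 53.4]
finger_gap: 0.0238
grip_force: 65.4
```

Call:
apply_moves:
  deltas:
    - {"x":0,"y":0,"z":0.005,"ax":0,"ay":0,"az":0,"hand":-1}
    - {"x":0,"y":0,"z":0,"ax":0,"ay":0,"az":0,"hand":-0.1}
    - {"x":0,"y":0,"z":0,"ax":0,"ay":0,"az":0,"hand":0.1}
    - {"x":0,"y":0,"z":0.03,"ax":0,"ay":0,"az":0,"hand":0.1}
    - {"x":0,"y":0,"z":0.03,"ax":0,"ay":0,"az":0,"hand":0.1}
    - {"x":-0.02,"y":-0.028,"z":0,"ax":0,"ay":0,"az":0,"hand":0.1}
    - {"x":-0.02,"y":-0.028,"z":0,"ax":0,"ay":0,"az":0,"hand":0.1}
    - {"x":-0.02,"y":-0.028,"z":0,"ax":0,"ay":0,"az":0,"hand":0.1}
    - {"x":-0.02,"y":-0.028,"z":0,"ax":0,"ay":0,"az":0,"hand":0.1}
    - {"x":-0.023,"y":-0.03,"z":0,"ax":0,"ay":0,"az":0,"hand":0.1}
    - {"x":0,"y":0,"z":0,"ax":0,"ay":0,"az":0,"hand":0.1}

```text
time: 20.55
ee_pos: [0.4925, 0.0576, 0.0803]
ee_rot: [-2.29, -2.15, 0.002]
wrist_force: [-0.5, 0.2, 0.5]
finger_gap: 0.0471
grip_force: 0.0
```

```bash
python3 - <<'E'
from h import *
st(); im,c=snap('wrist','w12'); P=np.load('pics/w12.npy')
for q,s in blobs(im,'green'): print(q,s,pt('wrist',q,.024,P))
E
```

```text
t 20.55 p [0.4925 0.0576 0.0803] yaw_y -3.61 F [-0.5  0.2  0.5] T [-0.01  0.01 -0.02] gap 0.0471 gf 0.0 q6 0.13
[482.7, 53.4] [457, 34, 53, 38, 1672] [0.5935 0.1774 0.024 ]
[319.6, 222.2] [297, 204, 46, 38, 1505] [0.4963 0.0838 0.024 ]
[319.2, 295.0] [298, 282, 44, 26, 1022] [0.4933 0.0386 0.024 ]
```

Call:
apply_moves:
  deltas:
    - {"x":0.001,"y":0.003,"z":-0.02,"ax":0,"ay":0,"az":0,"hand":0.1}
    - {"x":0,"y":0,"z":-0.025,"ax":0,"ay":0,"az":0,"hand":0.1}
    - {"x":0,"y":0,"z":-0.025,"ax":0,"ay":0,"az":0,"hand":0.1}
    - {"x":0,"y":0,"z":0,"ax":0,"ay":0,"az":0,"hand":0.1}
    - {"x":0,"y":0,"z":0,"ax":0,"ay":0,"az":0,"hand":-1}
    - {"x":0,"y":0,"z":0,"ax":0,"ay":0,"az":0,"hand":-1}
    - {"x":0,"y":0,"z":0,"ax":0,"ay":0,"az":0,"hand":-1}
    - {"x":0,"y":0,"z":0,"ax":0,"ay":0,"az":0,"hand":-1}

```text
time: 21.4
ee_pos: [0.4962, 0.0631, 0.0121]
ee_rot: [2.287, 2.152, 0.003]
wrist_force: [-0.3, 1.4, 6.9]
finger_gap: 0.0243
grip_force: 60.1
```

```bash
python3 -c "
from h import *;st()"
```

```text
t 21.4 p [0.4962 0.0631 0.0121] yaw_y -3.5 F [-0.3  1.4  6.9] T [0.25 0.1  0.  ] gap 0.0243 gf 60.1 q6 0.14
```

Call:
apply_moves:
  deltas:
    - {"x":0,"y":0,"z":0.025,"ax":0,"ay":0,"az":0,"hand":-1}
    - {"x":0,"y":0,"z":0.03,"ax":0,"ay":0,"az":0,"hand":-1}
    - {"x":0.01,"y":0.028,"z":0,"ax":0,"ay":0,"az":0,"hand":-1}
    - {"x":0.01,"y":0.028,"z":0,"ax":0,"ay":0,"az":0,"hand":-1}
    - {"x":0.01,"y":0.028,"z":0,"ax":0,"ay":0,"az":0,"hand":-1}
    - {"x":0.008,"y":0.028,"z":0,"ax":0,"ay":0,"az":0,"hand":-1}
    - {"x":0,"y":0.028,"z":0,"ax":0,"ay":0,"az":0,"hand":-1}
    - {"x":0,"y":0,"z":-0.02,"ax":0,"ay":0,"az":0,"hand":-1}
    - {"x":0,"y":0,"z":-0.02,"ax":0,"ay":0,"az":0,"hand":-1}
    - {"x":0,"y":0,"z":0,"ax":0,"ay":0,"az":0,"hand":-1}

```text
time: 22.4
ee_pos: [0.532, 0.2026, 0.0235]
ee_rot: [-2.287, -2.152, 0.005]
wrist_force: [-0.2, 0.2, -0.0]
finger_gap: 0.0242
grip_force: 59.3
```

Call:
apply_moves:
  deltas:
    - {"x":0,"y":0,"z":-0.003,"ax":0,"ay":0,"az":0,"hand":-1}
    - {"x":0,"y":0,"z":-0.002,"ax":0,"ay":0,"az":0,"hand":-1}
    - {"x":0,"y":0,"z":0,"ax":0,"ay":0,"az":0,"hand":-1}

```text
time: 22.7
ee_pos: [0.5337, 0.2028, 0.0215]
ee_rot: [2.288, 2.152, 0.001]
wrist_force: [-0.2, 0.3, -1.7]
finger_gap: 0.0245
grip_force: 59.3
```

Call:
apply_moves:
  deltas:
    - {"x":0,"y":0,"z":-0.002,"ax":0,"ay":0,"az":0,"hand":-1}
    - {"x":0,"y":0,"z":0,"ax":0,"ay":0,"az":0,"hand":-1}

```text
time: 22.9
ee_pos: [0.5335, 0.2028, 0.019]
ee_rot: [2.288, 2.152, 0.0]
wrist_force: [-0.0, 0.8, -1.4]
finger_gap: 0.0243
grip_force: 59.3
```

Call:
apply_moves:
  deltas:
    - {"x":0,"y":0,"z":-0.002,"ax":0,"ay":0,"az":0,"hand":-1}
    - {"x":0,"y":0,"z":0,"ax":0,"ay":0,"az":0,"hand":-1}

```text
time: 23.1
ee_pos: [0.5333, 0.2028, 0.0166]
ee_rot: [-2.288, -2.152, 0.0]
wrist_force: [0.4, 0.3, -0.6]
finger_gap: 0.0246
grip_force: 59.3
```

Call:
apply_moves:
  deltas:
    - {"x":0,"y":0,"z":0,"ax":0,"ay":0,"az":0,"hand":-0.1}
    - {"x":0,"y":0,"z":0,"ax":0,"ay":0,"az":0,"hand":0.1}
    - {"x":0,"y":0,"z":0.03,"ax":0,"ay":0,"az":0,"hand":0.1}
    - {"x":0,"y":0,"z":0.035,"ax":0,"ay":0,"az":0,"hand":0.1}
    - {"x":0,"y":0,"z":0.04,"ax":0,"ay":0,"az":0,"hand":0.1}
    - {"x":0.005,"y":-0.04,"z":0.03,"ax":0,"ay":0,"az":0,"hand":0.1}
    - {"x":0.005,"y":-0.04,"z":0.02,"ax":0,"ay":0,"az":0,"hand":0.1}
    - {"x":0.005,"y":-0.04,"z":0,"ax":0,"ay":0,"az":0,"hand":0.1}
    - {"x":0,"y":-0.04,"z":0,"ax":0,"ay":0,"az":0,"hand":0.1}
    - {"x":0,"y":0,"z":0,"ax":0,"ay":0,"az":0,"hand":0.1}

```text
time: 24.1
ee_pos: [0.5484, 0.0395, 0.172]
ee_rot: [2.291, 2.148, -0.0]
wrist_force: [0.6, 0.4, -0.4]
finger_gap: 0.0472
grip_force: 0.0
```

```bash
cat > edge.py <<'E'
from h import *
def edge(f,c0,c1,r0,r1,sgn,z=.066):
    # r0,r1: functions giving line row guess at c0,c1
    g=cv2.GaussianBlur(cv2.cvtColor(cv2.imread(f'pics/{f}.png'),cv2.COLOR_BGR2GRAY),(0,0),1).astype(float)
    P=np.load(f'pics/{f}.npy'); Q=[]
    for c in range(c0,c1):
        r=int(r0+(r1-r0)*(c-c0)/(c1-c0)); col=np.diff(g[r-8:r+9,c])*sgn; k=int(col.argmax())
        if col[k]<8 or k in(0,len(col)-1): continue
        d=(col[k+1]-col[k-1])/(2*(2*col[k]-col[k+1]-col[k-1])+1e-9)
        Q.append(pt('wrist',(c,r-8+k+.5+d),z,P)[:2])
    Q=np.array(Q); p=np.polyfit(Q[:,0],Q[:,1],1)
    for _ in range(3):
        e=Q[:,1]-np.polyval(p,Q[:,0]); Q=Q[abs(e)<max(2*np.median(abs(e)),3e-4)]; p=np.polyfit(Q[:,0],Q[:,1],1)
    return np.degrees(np.arctan(p[0])),len(Q),np.polyval(p,.5533),e.std()*1000
E
python3 - <<'E'
from edge import *
st(); im,c=snap('wrist','w13')
print('w10 back',edge('w10',225,430,281,283,1)); print('w0 front',edge('w0',110,285,281,296,-1))
print('w0 back',edge('w0',110,285,208,219,1))
print('expected y at x=.5533: back',rad([0,.038])[1],'front',rad([0,-.038])[1])
for q,s in blobs(im,'green'): print(q,s,pt('wrist',q,.028))
E
```

```text
t 24.1 p [0.5484 0.0395 0.172 ] yaw_y -3.69 F [ 0.6  0.4 -0.4] T [ 0.02 -0.01  0.05] gap 0.0472 gf 0.0 q6 0.09
w10 back (np.float64(-4.378215506298611), 96, np.float64(0.0121563350919913), np.float64(0.12676196345840463))[ WARN:0@1.272] global loadsave.cpp:275 findDecoder imread_('pics/w0.png'): can't open/read file: check file path/integrity
Traceback (most recent call last):
  File "edge.py", line 4, in edge
    g=cv2.GaussianBlur(cv2.cvtColor(cv2.imread(f'pics/{f}.png'),cv2.COLOR_BGR2GRAY),(0,0),1).astype(float)
                       ~~~~~~~~~~~~^^^^^^^^^^^^^^^^^^^^^^^^^^^^^^^^^^^^^^^^^^^^^^^^
cv2.error: OpenCV(4.12.0) /io/opencv/modules/imgproc/src/color.cpp:199: error: (-215:Assertion failed) !_src.empty() in function 'cvtColor'
```

View pics/w13.png

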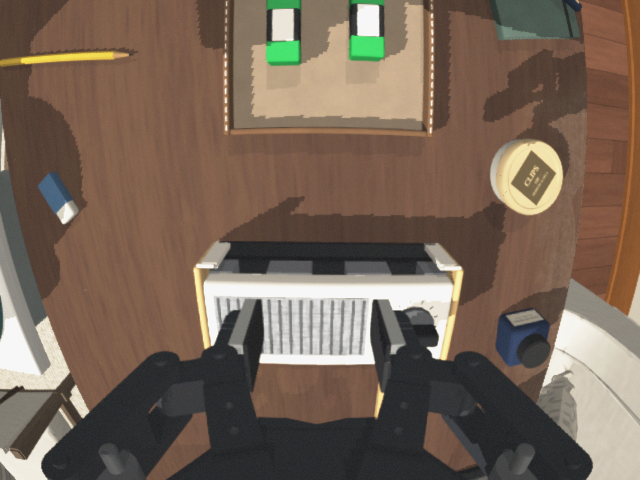

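Both packs lie in the tray, at (284,30) and (367,30). The knob bar is parallel to the radio and all sleeves are empty. The radio's back edge is at row 272.

```bash
python3 - <<'E'
from edge import *
print('expected y at x=.5533: back',rad([0,.038])[1],'front',rad([0,-.038])[1])
for a in [('w13',215,450,274,277,1),('wrist0',110,285,281,296,-1),('wrist0',110,285,208,219,1),('w13',215,225+200,264,266,-1)]:
    try: print(a,edge(*a))
    except Exception as e: print(a,e)
P=np.load('pics/w13.npy')
print([ (pt('wrist',u,.066,P)) for u in [(196,268),(462,270),(205,265),(455,267)]])
E
```

```text
expected y at x=.5533: back 0.0025291223400309426 front -0.07332912234003094
('w13', 215, 450, 274, 277, 1) (np.float64(-4.490696868789427), 186, np.float64(0.012013020306101192), np.float64(0.3446826712878358))
('wrist0', 110, 285, 281, 296, -1) (np.float64(-4.443680789320773), 174, np.float64(-0.07118725371163306), np.float64(0.11038490185976607))
('wrist0', 110, 285, 208, 219, 1) (np.float64(-4.485213054455773), 115, np.float64(0.008984383469577695), np.float64(0.2163279493474516))
('w13', 215, 425, 264, 266, -1) (np.float64(49.08019493071271), 5, np.float64(0.11424145841867761), np.float64(0.1087412618271101))
[array([0.4569, 0.0223, 0.066 ]), array([0.6593, 0.0069, 0.066 ]), array([0.4645, 0.0244, 0.066 ]), array([0.6532, 0.01  , 0.066 ])]
```

```bash
python3 - <<'E'
from edge import *
for a in [('w13',215,450,274,277,1,.0445),('w10',225,430,281,283,1,.0445),('wrist0',110,285,208,219,1,.0445)]: print(a,edge(*a))
P=np.load('pics/w13.npy'); A=[pt('wrist',u,.066,P) for u in [(196,268),(462,270)]]
t,th,M,r=fit2([(-.104,.05),(.104,.05)],A); print(t,np.degrees(th),r)
print('mid',(A[0]+A[1])/2)
E
```

```text
('w13', 215, 450, 274, 277, 1, 0.0445) (np.float64(-4.494299090950659), 183, np.float64(0.002461611973067712), np.float64(0.3643996509809825))
('w10', 225, 430, 281, 283, 1, 0.0445) (np.float64(-4.383758346697209), 96, np.float64(0.0021707823954162445), np.float64(0.14668382995776288))
('wrist0', 110, 285, 208, 219, 1, 0.0445) (np.float64(-4.492038784745238), 114, np.float64(0.0031521876526214437), np.float64(0.23381063728996096))
[ 0.55430662 -0.03525589] -4.351077951573884 [[ 0.00250026 -0.00019024]
 [-0.00250026  0.00019024]]
mid [0.5581 0.0146 0.066 ]
```

Call:
apply_moves:
  deltas:
    - {"x":-0.005,"y":-0.038,"z":0.0,"ax":0,"ay":0,"az":-7.3,"hand":0.1}
    - {"x":-0.005,"y":-0.038,"z":0.0,"ax":0,"ay":0,"az":-7.3,"hand":0.1}
    - {"x":-0.005,"y":-0.038,"z":0.0,"ax":0,"ay":0,"az":-7.3,"hand":0.1}
    - {"x":-0.005,"y":-0.038,"z":0.0,"ax":0,"ay":0,"az":-7.3,"hand":0.1}
    - {"x":-0.005,"y":-0.038,"z":0.0,"ax":0,"ay":0,"az":-7.3,"hand":0.1}
    - {"x":-0.005,"y":-0.038,"z":0.0,"ax":0,"ay":0,"az":-7.3,"hand":0.1}
    - {"x":-0.005,"y":-0.038,"z":0.0,"ax":0,"ay":0,"az":-7.3,"hand":0.1}
    - {"x":-0.005,"y":-0.038,"z":0.0,"ax":0,"ay":0,"az":-7.3,"hand":0.1}
    - {"x":-0.005,"y":-0.038,"z":0.0,"ax":0,"ay":0,"az":-7.3,"hand":0.1}
    - {"x":-0.005,"y":-0.038,"z":0.0,"ax":0,"ay":0,"az":-7.3,"hand":0.1}
    - {"x":-0.005,"y":-0.038,"z":0.0,"ax":0,"ay":0,"az":-7.3,"hand":0.1}
    - {"x":0,"y":-0.038,"z":0.0,"ax":0,"ay":0,"az":-6,"hand":0.1}

```text
time: 25.35
ee_pos: [0.4936, -0.4137, 0.1718]
ee_rot: [-3.142, 0.002, -0.0]
wrist_force: [0.6, 1.0, 0.1]
finger_gap: 0.0469
grip_force: 0.0
```

```bash
python3 - <<'E'
from h import *
st()
E
```

```text
t 25.35 p [ 0.4936 -0.4137  0.1718] yaw_y -90.06 F [0.6 1.  0.1] T [ 0.01 -0.02 -0.02] gap 0.0469 gf 0.0 q6 0.83
```

Call:
apply_moves:
  deltas:
    - {"x":0,"y":-0.018,"z":-0.01,"ax":0,"ay":0,"az":0,"hand":0.1}
    - {"x":0,"y":-0.017,"z":-0.01,"ax":0,"ay":0,"az":0,"hand":0.1}
    - {"x":0,"y":0,"z":0,"ax":0,"ay":0,"az":0,"hand":0.1}

```text
time: 25.65
ee_pos: [0.4932, -0.448, 0.1488]
ee_rot: [-3.139, -0.008, 0.004]
wrist_force: [0.1, 0.1, -0.7]
finger_gap: 0.0469
grip_force: 0.0
```

```bash
python3 - <<'E'
from h import *
st(); im,c=snap('wrist','w14'); P=np.load('pics/w14.npy')
for n,p in dict(beadC=[.4915,-.45,.097],beadNear=[.5165,-.45,.097],beadFar=[.4665,-.45,.097],plFar=[.397,-.45,.064],plNear=[.585,-.45,.064],tip=[.4936,-.4487,.135]).items(): print(n,proj('wrist',p,P))
for r in range(90,300,12):
    print(r,' '.join('%02x%02x%02x'%tuple(im[r,x][::-1]) for x in range(270,366,6)))
E
```

```text
t 25.65 p [ 0.4932 -0.448   0.1488] yaw_y -89.7 F [ 0.1  0.1 -0.7] T [ 0.02 -0.01 -0.04] gap 0.0469 gf 0.0 q6 0.79
beadC [321.1 271.4]
beadNear [321.5 229.5]
beadFar [320.7 309.6]
plFar [319.4 366.7]
plNear [321.8 104.7]
tip [319.1 299.1]
90 523e33 513c34 4f3f34 503c34 4d3a31 4d3c30 4e3b32 5e453b 715543 735446 725443 735647 755746 705445 735645 715445
102 4d3b31 503d33 4e3d33 4d3a2e 4d3d31 4f3a30 503f35 5e483c b9aa99 735645 745645 755548 765748 765a48 755748 755547
114 4d3b32 4d3c32 4d3a33 4c3a34 4d3b2d 4c3830 4d3a31 72685c f7f7f7 60473c 4a372e 493833 654a3e 694f40 6b5142 725446
126 513c33 503e32 533e34 544034 544034 533f31 554134 7d7268 f7f7f7 4f3e33 4a392e 4a3a2f 48382f 503d34 705244 6c5141
138 564337 564437 553e32 543d33 533e34 554034 543e35 7f746b f7f7f7 514033 49372d 4c3b31 48382c 4c3930 503c32 6f5142
150 574135 8c714e 856b49 876e49 94764f 907650 89704a 91836f f7f7f7 937751 896f4c 8e744f 91764f 91754f 8b724f 7d6241
162 785235 c7a268 c59f6b c8a26b d8ae74 d3ab71 c8a26b b49875 f7f7f7 f4e096 f1d78e f3db90 f5e096 f6e59d f5e296 f3db90
174 7b5334 c6a168 c59d68 c69f6a d8b074 d3aa71 caa4
[... 525 characters left out ...]
9d62
234 513e34 f6e69c f5e497 e8c783 c49f68 caa26c 989598 aaacac b2afb0 b2aeb3 ecd08e f3dc92 f3dc92 f3dc92 f4df93 c48751
246 584237 f6e79e f5e49a e7c482 c49f69 bb9865 969696 adadae b1b0af b4b3b6 efd48e f4de93 f3dc91 efd287 f4df93 c4834c
258 574235 f5e294 f5e297 f6e69b c29c69 b99763 939294 b0b0af b2aeaf b4b0b4 efd58e f4dd92 f2d88c eed287 f4df93 c17c49
270 735646 f3d88a f5e398 f6e59b c29c69 b99765 939292 afadaf b2aeb1 b4b1b2 f2d78f f4de93 f1d78c efd288 f3dc91 a56e45
282 765746 eec277 f5e297 f6e59b c39c68 b99765 8e8d8e afaeaf b2b0b1 b6b4b4 f2da90 f4dd91 f1d88d efd48d f4dd93 875f46
294 795c48 e1a564 f5e39c f6e79b c19e68 b99663 898987 b2b1b2 b2b2b4 b6b1b4 f3da8f f4dc92 f0d589 f0d28a efd189 7c5b45
```

Call:
apply_moves:
  deltas:
    - {"x":0,"y":0,"z":-0.025,"ax":0,"ay":0,"az":0,"hand":0.1}
    - {"x":0,"y":0,"z":-0.025,"ax":0,"ay":0,"az":0,"hand":0.1}
    - {"x":0,"y":0,"z":-0.02,"ax":0,"ay":0,"az":0,"hand":-0.2}
    - {"x":0,"y":0,"z":0,"ax":0,"ay":0,"az":0,"hand":-0.3}
    - {"x":0,"y":0,"z":0,"ax":0,"ay":0,"az":0,"hand":-0.4}

```text
time: 26.2
ee_pos: [0.4939, -0.4471, 0.0825]
ee_rot: [3.142, 0.008, 0.0]
wrist_force: [-0.2, -0.2, -0.5]
finger_gap: 0.0255
grip_force: 0.0
```

```bash
python3 - <<'E'
from h import *
st()
E
```

```text
t 26.2 p [ 0.4939 -0.4471  0.0825] yaw_y -89.71 F [-0.2 -0.2 -0.5] T [ 0.08 -0.02  0.01] gap 0.0255 gf 0.0 q6 0.79
```

Call:
apply_moves:
  deltas:
    - {"x":0,"y":-0.0007,"z":-0.007,"ax":0,"ay":0,"az":0,"hand":-0.4}
    - {"x":0,"y":0,"z":-0.0065,"ax":0,"ay":0,"az":0,"hand":-0.4}
    - {"x":0,"y":0,"z":0,"ax":0,"ay":0,"az":0,"hand":-0.4}

```text
time: 26.5
ee_pos: [0.4932, -0.4483, 0.0674]
ee_rot: [-3.141, -0.006, 0.001]
wrist_force: [-0.5, -0.7, -0.5]
finger_gap: 0.026
grip_force: 0.0
```

Call:
apply_moves:
  deltas:
    - {"x":0,"y":0,"z":0,"ax":0,"ay":0,"az":0,"hand":-1}
    - {"x":0,"y":0,"z":0,"ax":0,"ay":0,"az":0,"hand":-1}
    - {"x":0,"y":0,"z":0,"ax":0,"ay":0,"az":0,"hand":-1}
    - {"x":0,"y":0,"z":0,"ax":0,"ay":0,"az":0,"hand":-1}

```text
time: 26.9
ee_pos: [0.4934, -0.4487, 0.0683]
ee_rot: [3.141, 0.006, 0.0]
wrist_force: [0.1, -0.4, -0.3]
finger_gap: 0.0124
grip_force: 58.4
```

```bash
python3 - <<'E'
from h import *
st()
E
```

```text
t 26.9 p [ 0.4934 -0.4487  0.0683] yaw_y -89.8 F [ 0.1 -0.4 -0.3] T [ 0.02 -0.01 -0.01] gap 0.0124 gf 58.4 q6 0.79
```

Call:
apply_moves:
  deltas:
    - {"x":0,"y":0,"z":0.01,"ax":0,"ay":0,"az":0,"hand":-1}
    - {"x":0,"y":0,"z":0.015,"ax":0,"ay":0,"az":0,"hand":-1}
    - {"x":0,"y":0,"z":0.02,"ax":0,"ay":0,"az":0,"hand":-1}
    - {"x":0,"y":0,"z":0.02,"ax":0,"ay":0,"az":0,"hand":-1}
    - {"x":0,"y":0,"z":0.02,"ax":0,"ay":0,"az":0,"hand":-1}
    - {"x":0,"y":0,"z":0.02,"ax":0,"ay":0,"az":0,"hand":-1}
    - {"x":0,"y":0,"z":0,"ax":0,"ay":0,"az":0,"hand":-1}

```text
time: 27.6
ee_pos: [0.4942, -0.4494, 0.1779]
ee_rot: [3.138, 0.006, 0.006]
wrist_force: [0.0, 0.8, -0.2]
finger_gap: 0.0125
grip_force: 58.4
```

```bash
python3 - <<'E'
from h import *
st(); im,c=snap('wrist','w15'); P=np.load('pics/w15.npy'); s=arm.get_state(); p=s['ee_pos']
for n,q in dict(near=[.094,0,-.004],far=[-.094,0,-.004],beadN=[.025,0,.029],bot=[.094,0,-.06]).items(): print(n,proj('wrist',p+np.array(q),P))
im2,c=snap('side','d15'); snap('scene','s15')
for r in range(20,300,14):
    row=im[r].astype(int); w=np.where((row[250:390].min(1)>215))[0]+250; print(r,(w.min(),w.max(),len(w)) if len(w) else None, end='; ')
E
```

```text
t 27.6 p [ 0.4942 -0.4494  0.1779] yaw_y -89.8 F [ 0.   0.8 -0.2] T [ 0.03  0.01 -0.03] gap 0.0125 gf 58.4 q6 0.79
near [317.7  93. ]
far [316.3 443.6]
beadN [317.6 291.4]
bot [317.  100.7]
20 (np.int64(335), np.int64(364), 30); 34 (np.int64(334), np.int64(389), 56); 48 (np.int64(355), np.int64(389), 30); 62 (np.int64(356), np.int64(389), 34); 76 None; 90 None; 104 None; 118 None; 132 (np.int64(312), np.int64(316), 5); 146 None; 160 None; 174 None; 188 None; 202 None; 216 None; 230 None; 244 None; 258 None; 272 None; 286 None;
```

```bash
python3 - <<'E'
from h import *
im=cv2.imread('pics/w15.png')
for r in list(range(76,150,6))+[170,190,210,230,250]:
    print(r,' '.join('%02x%02x%02x'%tuple(im[r,x][::-1]) for x in range(297,342,3)))
E
```

```text
76 735443 715444 715545 715543 725345 715545 715543 725345 735746 715344 705344 755746 735546 6f513f 715444
82 6d5341 6f5342 705444 6e5142 715246 715345 735448 705243 6d5140 6c5242 6d5143 6d5042 6d5041 6f5243 6d4e3d
88 6c4f3f 6c5240 6b503e 6e5445 694d3c 6b5140 6c5042 6a4f41 6d5144 6c503f 6c5040 6e5241 6e5043 6d4d3f 6f5345
94 6b4d40 6a4f42 6b4f43 694d3f 6c5141 aa9d8e c3baaa c5baab 8a776a 6d5041 6d5143 6c5041 6b5242 6e5241 6f5141
100 6d5041 6d4f41 6e5041 6e5444 837064 ccc3b4 ded7c5 ded8c8 c7bead 705346 6e5044 705444 6f5245 6d4d3f 6c4e3f
106 705342 6e5142 6f5343 6e5141 826f61 cfc6b5 ded8c6 ded9c6 c6bdac 715647 6f5442 745447 715044 715345 735548
112 6e5245 6d5141 6b5141 6e5141 837164 ccc3b2 ded7c8 dfd7c6 c9bfad 6f5143 705044 6d5044 6f5341 6f5241 6e5141
118 6b4e40 6b4c41 4b3830 4c382d 70655c cec6b6 ded7c6 dfd9c8 c7bdac 48382d 4c3b30 5c443a 48362f 4f3b33 644839
124 4f3c33 6d5041 4b392d 4c3a2f 6a5d53 f4f1e8 f7f7f6 ded8c5 c7bdad 4f3e34 4f3c32 49382e 4d3a2e 4e3c32 4f3c32
130 513f34 6b5241 523e35 513e31 786f69 f4f1e8 f7f7f6 dfd9c7 c5bbab 534136 503d30 503d31 523f33 503d30 503f33
136 4c3a30 4d3
[... 157 characters left out ...]
bcac 503f33 4f3c31 523d33 4e392e 4d3b2f 4b392f
148 705840 715940 6d5740 6b563c 7d756a cec6b7 dcd6c7 ded7c7 c6bdac 6f5a3f 705941 6d573e 715b43 6c563d 6b543e
170 f6e99f f6e69a f5e399 f5e29a ddbd8c cfc5b5 ddd7c6 dfd7c8 ccbead f4de93 f4df93 f5e094 f5e297 f6e69b f7eca3
190 f6e89a f6e79c f6e59d f5e397 dbba8a cec4b5 ded7c7 e0d9c9 cbbeac f4e095 f4dd92 f5e195 f5e195 f5e093 f6e49a
210 f5e197 f6e69e f6e498 f5e195 e2c28b cdc5b5 ddd7c5 dfd8c8 c9bea9 f4df94 f4de93 f5e195 f5e296 f5e195 f4e093
230 f3dc91 f6e59b f6e49b f5e295 e1c189 cec4b3 dcd6c4 ded8c7 c5baa6 f4dd90 f4de93 f5e296 f5e196 f5e194 f3dd90
250 f2d98e f3db92 f6e59c f5e298 edd18f cbc3b3 dcd5c2 ded7c8 bdb1a0 f4dd94 f5df93 f5e396 f5e195 f5e096 f3dc90
```

Call:
apply_moves:
  deltas:
    - {"x":0.005,"y":0.037,"z":0,"ax":0,"ay":0,"az":-0.4,"hand":-1}
    - {"x":0.005,"y":0.037,"z":0,"ax":0,"ay":0,"az":-0.4,"hand":-1}
    - {"x":0.005,"y":0.037,"z":0,"ax":0,"ay":0,"az":-0.4,"hand":-1}
    - {"x":0.005,"y":0.037,"z":0,"ax":0,"ay":0,"az":-0.4,"hand":-1}
    - {"x":0.005,"y":0.037,"z":0,"ax":0,"ay":0,"az":-0.4,"hand":-1}
    - {"x":0.005,"y":0.037,"z":0,"ax":0,"ay":0,"az":-0.4,"hand":-1}
    - {"x":0.005,"y":0.037,"z":0,"ax":0,"ay":0,"az":-0.4,"hand":-1}
    - {"x":0.005,"y":0.037,"z":0,"ax":0,"ay":0,"az":-0.4,"hand":-1}
    - {"x":0.005,"y":0.037,"z":0,"ax":0,"ay":0,"az":-0.4,"hand":-1}
    - {"x":0.005,"y":0.037,"z":0,"ax":0,"ay":0,"az":-0.4,"hand":-1}
    - {"x":0.005,"y":0.037,"z":0,"ax":0,"ay":0,"az":-0.4,"hand":-1}
    - {"x":0.005,"y":0.037,"z":0,"ax":0,"ay":0,"az":-0.2,"hand":-1}

```text
time: 28.95
ee_pos: [0.5529, -0.0031, 0.1721]
ee_rot: [3.139, -0.121, -0.002]
wrist_force: [0.6, -0.6, -1.5]
finger_gap: 0.0128
grip_force: 58.5
```

Call:
apply_moves:
  deltas:
    - {"x":0,"y":0,"z":0,"ax":0,"ay":0,"az":0,"hand":-1}
    - {"x":0,"y":0,"z":0,"ax":0,"ay":0,"az":0,"hand":-1}

```text
time: 29.15
ee_pos: [0.5531, -0.004, 0.1722]
ee_rot: [3.139, -0.118, -0.002]
wrist_force: [0.3, 0.4, -1.7]
finger_gap: 0.0124
grip_force: 58.7
```

```bash
python3 - <<'E'
from h import *
st()
E
```

```text
t 29.15 p [ 0.5531 -0.004   0.1722] yaw_y -94.3 F [ 0.3  0.4 -1.7] T [-0.01 -0.06  0.  ] gap 0.0124 gf 58.7 q6 1.59
```

Call:
apply_moves:
  deltas:
    - {"x":0.0036,"y":0.0118,"z":0,"ax":0,"ay":0,"az":-0.1,"hand":-1}
    - {"x":0,"y":0,"z":-0.015,"ax":0,"ay":0,"az":0,"hand":-1}
    - {"x":0,"y":0,"z":-0.015,"ax":0,"ay":0,"az":0,"hand":-1}
    - {"x":0,"y":0,"z":-0.008,"ax":0,"ay":0,"az":0,"hand":-1}
    - {"x":0,"y":0,"z":0,"ax":0,"ay":0,"az":0,"hand":-1}
    - {"x":0,"y":0,"z":0,"ax":0,"ay":0,"az":0,"hand":-1}

```text
time: 29.75
ee_pos: [0.5569, 0.0069, 0.135]
ee_rot: [3.139, -0.124, -0.001]
wrist_force: [0.0, 0.5, -1.1]
finger_gap: 0.0125
grip_force: 58.7
```

```bash
python3 - <<'E'
from h import *
st(); im,c=snap('wrist','w16'); s,c2=snap('scene','s16'); d,c3=snap('side','d16')
o=np.zeros((600,800,3),np.uint8); o[:300,:400]=cv2.resize(im[90:330,160:480],(400,300)); o[:300,400:]=cv2.resize(s[200:290,225:345],(400,300))
o[300:,:400]=cv2.resize(d[200:290,285:405],(400,300)); o[300:,400:]=cv2.resize(im,(400,300)); cv2.imwrite('pics/c16.png',o)
E
```

```text
t 29.75 p [0.5569 0.0069 0.135 ] yaw_y -94.52 F [ 0.   0.5 -1.1] T [-0.02 -0.02  0.02] gap 0.0125 gf 58.7 q6 1.62
```

Call:
apply_moves:
  deltas:
    - {"x":0,"y":0.0015,"z":0,"ax":0,"ay":0,"az":0,"hand":-1}
    - {"x":0,"y":0,"z":-0.005,"ax":0,"ay":0,"az":0,"hand":-1}
    - {"x":0,"y":0,"z":-0.005,"ax":0,"ay":0,"az":0,"hand":-1}
    - {"x":0,"y":0,"z":-0.004,"ax":0,"ay":0,"az":0,"hand":-1}
    - {"x":0,"y":0,"z":0,"ax":0,"ay":0,"az":0,"hand":-1}

```text
time: 30.4
ee_pos: [0.5566, 0.0087, 0.1202]
ee_rot: [3.139, -0.123, -0.002]
wrist_force: [-0.3, -0.6, -1.0]
finger_gap: 0.0127
grip_force: 58.7
```

Call:
apply_moves:
  deltas:
    - {"x":0,"y":0,"z":-0.004,"ax":0,"ay":0,"az":0,"hand":-1}
    - {"x":0,"y":0,"z":-0.003,"ax":0,"ay":0,"az":0,"hand":-1}
    - {"x":0,"y":0,"z":0,"ax":0,"ay":0,"az":0,"hand":-1}

```text
time: 30.7
ee_pos: [0.5568, 0.0086, 0.1136]
ee_rot: [3.139, -0.123, -0.001]
wrist_force: [-0.1, -1.1, -1.9]
finger_gap: 0.0128
grip_force: 58.6
```

```bash
python3 - <<'E'
from h import *
st()
E
```

```text
t 30.7 p [0.5568 0.0086 0.1136] yaw_y -94.5 F [-0.1 -1.1 -1.9] T [-0.23 -0.04  0.  ] gap 0.0128 gf 58.6 q6 1.62
```

Call:
apply_moves:
  deltas:
    - {"x":0,"y":-0.0008,"z":-0.004,"ax":0,"ay":0,"az":0,"hand":-1}
    - {"x":0,"y":0,"z":-0.004,"ax":0,"ay":0,"az":0,"hand":-1}
    - {"x":0,"y":0,"z":-0.004,"ax":0,"ay":0,"az":0,"hand":-1}
    - {"x":0,"y":0,"z":0,"ax":0,"ay":0,"az":0,"hand":-1}

```text
time: 31.1
ee_pos: [0.5566, 0.0079, 0.1013]
ee_rot: [-3.139, 0.123, 0.002]
wrist_force: [-0.6, -0.4, -0.4]
finger_gap: 0.0123
grip_force: 58.7
```

```bash
python3 - <<'E'
from h import *
st()
E
```

```text
t 31.1 p [0.5566 0.0079 0.1013] yaw_y -94.5 F [-0.6 -0.4 -0.4] T [-0.12  0.04  0.05] gap 0.0123 gf 58.7 q6 1.62
```

Call:
apply_moves:
  deltas:
    - {"x":0,"y":-0.0004,"z":-0.005,"ax":0,"ay":0,"az":0,"hand":-1}
    - {"x":0,"y":0,"z":-0.005,"ax":0,"ay":0,"az":0,"hand":-1}
    - {"x":0,"y":0,"z":-0.005,"ax":0,"ay":0,"az":0,"hand":-1}
    - {"x":0,"y":0,"z":-0.005,"ax":0,"ay":0,"az":0,"hand":-1}
    - {"x":0,"y":0,"z":-0.004,"ax":0,"ay":0,"az":0,"hand":-1}
    - {"x":0,"y":0,"z":0,"ax":0,"ay":0,"az":0,"hand":-1}

```text
time: 31.7
ee_pos: [0.5567, 0.0075, 0.0774]
ee_rot: [-3.139, 0.123, 0.001]
wrist_force: [-0.8, 0.3, -0.9]
finger_gap: 0.0129
grip_force: 58.7
```

Call:
apply_moves:
  deltas:
    - {"x":0,"y":0,"z":-0.003,"ax":0,"ay":0,"az":0,"hand":-1}
    - {"x":0,"y":0,"z":-0.003,"ax":0,"ay":0,"az":0,"hand":-1}
    - {"x":0,"y":0,"z":0,"ax":0,"ay":0,"az":0,"hand":-1}

```text
time: 32.0
ee_pos: [0.5568, 0.0075, 0.0717]
ee_rot: [3.139, -0.123, -0.001]
wrist_force: [0.4, 0.1, -1.9]
finger_gap: 0.0129
grip_force: 58.7
```

```bash
python3 - <<'E'
from h import *
st()
E
```

```text
t 32.0 p [0.5568 0.0075 0.0717] yaw_y -94.5 F [ 0.4  0.1 -1.9] T [-0.    0.01 -0.06] gap 0.0129 gf 58.7 q6 1.62
```

Home should be at a TCP z of about .0693, so I press down gently.

Call:
apply_moves:
  deltas:
    - {"x":0,"y":0,"z":-0.002,"ax":0,"ay":0,"az":0,"hand":-1}
    - {"x":0,"y":0,"z":0,"ax":0,"ay":0,"az":0,"hand":-1}

```text
time: 32.2
ee_pos: [0.5569, 0.0075, 0.0699]
ee_rot: [-3.139, 0.123, 0.0]
wrist_force: [-0.4, 0.6, -1.2]
finger_gap: 0.0125
grip_force: 58.7
```

Call:
apply_moves:
  deltas:
    - {"x":0,"y":0,"z":-0.0015,"ax":0,"ay":0,"az":0,"hand":-1}
    - {"x":0,"y":0,"z":0,"ax":0,"ay":0,"az":0,"hand":-1}

```text
time: 32.4
ee_pos: [0.5572, 0.0075, 0.0692]
ee_rot: [-3.139, 0.123, -0.001]
wrist_force: [-2.3, 0.3, 5.1]
finger_gap: 0.0126
grip_force: 59.2
```

Call:
apply_moves:
  deltas:
    - {"x":0,"y":0,"z":0,"ax":0,"ay":0,"az":0,"hand":-0.6}
    - {"x":0,"y":0,"z":0,"ax":0,"ay":0,"az":0,"hand":-0.3}
    - {"x":0,"y":0,"z":0,"ax":0,"ay":0,"az":0,"hand":-0.1}
    - {"x":0,"y":0,"z":0,"ax":0,"ay":0,"az":0,"hand":-0.1}
    - {"x":0,"y":0,"z":0.03,"ax":0,"ay":0,"az":0,"hand":-0.1}
    - {"x":0,"y":0,"z":0.035,"ax":0,"ay":0,"az":0,"hand":-0.1}
    - {"x":0,"y":0,"z":0.04,"ax":0,"ay":0,"az":0,"hand":-0.1}
    - {"x":0,"y":0,"z":0.04,"ax":0,"ay":0,"az":0,"hand":-0.1}
    - {"x":0,"y":0,"z":0.04,"ax":0,"ay":0,"az":0,"hand":-0.1}
    - {"x":0,"y":0,"z":0,"ax":0,"ay":0,"az":0,"hand":-0.1}

```text
time: 33.4
ee_pos: [0.5583, 0.0075, 0.2597]
ee_rot: [-3.139, 0.123, -0.012]
wrist_force: [0.5, -0.3, -0.3]
finger_gap: 0.0388
grip_force: 0.0
```

```bash
python3 - <<'E'
from h import *
st(); im,c=snap('wrist','w17'); s,c2=snap('scene','s17'); d,c3=snap('side','d17')
o=np.zeros((600,800,3),np.uint8); o[:300,:400]=cv2.resize(im,(400,300)); o[:300,400:]=cv2.resize(s[170:370,200:440],(400,300))
o[300:,:400]=cv2.resize(d[220:310,285:405],(400,300)); o[300:,400:]=cv2.resize(d[180:420,220:540],(400,300)); cv2.imwrite('pics/c17.png',o)
E
```

```text
t 33.4 p [0.5583 0.0075 0.2597] yaw_y -94.5 F [ 0.5 -0.3 -0.3] T [0.04 0.   0.02] gap 0.0388 gf 0.0 q6 1.62
```

View pics/c17.png

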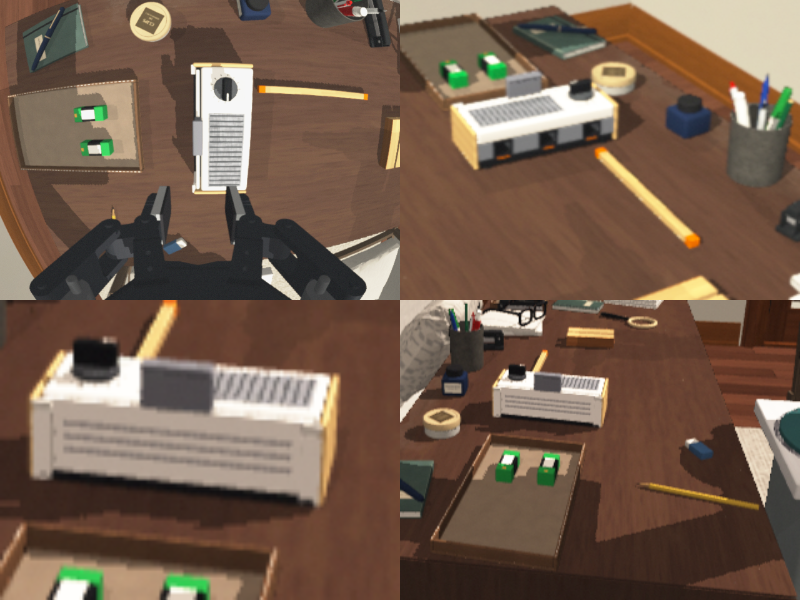

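The cover sits home on the sill, both packs lie in the tray, the rod is flat on the desk, and the bottle and tin have not been touched. I'm handing the job in.

```bash
python3 -c "
from rig import arm; print(arm.finish_job())"
```

```text
the job is handed in; nothing more can be done
None
```

The job is handed in at about 33 s, with no verdict returned: the knob is at its off stop, both packs (a and c; sleeve b was empty) are in the tray, the rod is flat on the desk, the cover is fully home, and the bottle and tin are untouched; wrist force peaked at about 110 N while turning the knob (limit 120 N).

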